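# Reload the water filter

### The arm

A 6-joint arm with a two-finger parallel gripper is mounted at the origin on a cart in front of the work surface, level with it; the furniture and walls round the work are solid. World frame = base frame: x ahead of the robot, y to its left, z up, the work surface at z = 0. Lengths are in m, angles in rad, forces in N, time in s.
With the tool pointing down it reaches from about 0.3 to 0.875 m from the base axis. Payload 6.4 kg.
Tool frame: the origin (TCP) lies between the finger pads; the fingertips stand 22 mm ahead of it and the grasp point (between the pads) lies 3 mm ahead of it; z points along the fingers, y is the line along which they close (so a half turn about z gives the same grasp; the last joint's range is limited). The gripper opens to 85 mm and grips with 20 to 120 N. Pads are 22 mm wide; open, the fingers measure 114 mm over their backs; the gripper's body (76 mm by 85 mm) begins 54 mm behind the grasp point. The pads swing forward as they close: fully open they stand 13 mm farther back than shut.
Start: joints at [0.945, 0.181, 1.607, -0, 1.354, -0.206], TCP at [0.234, 0.525, 0.214] pointing down, gripper open.
Joint ranges: [-2.99, 2.99], [-0.89, 2.07], [0.3, 2.58], [-1.14, 4.28], [0, 2.63], [-3.12, 3.12]. Speed limits (rad/s): [2.57, 2.57, 3.01, 3.14, 3.14, 3.14].

### API

Orientations are given as a unit quaternion [w, x, y, z].
In Python, from bench import ctrl, imaging, workorder gives the robot as it stands.
- The arm moves only by the shell command python3 -m pendant 'ROWS' [OPENING]. ROWS is JSON, a list of rows, each a list of 4 numbers: the shift along the tool's x, y, z in cm, then the turn about the tool's z in degrees. In form: [[dx, dy, dz, roll], ...]. A call has 1 to 12 rows; each row is the pose to reach, as a shift and turn from the pose commanded when the call began, along the tool's axes at that moment; what a row does not reach only later rows make up. A row lasts 1/12 s, in which the tool goes at most 41.7 mm and 7.16 degrees, less where a joint would pass 70% of its speed; a pose out of reach is approached as far as the arm can. A call with a gripper value outside its range is refused whole. OPENING is the opening, from 0 (shut) to 1 (fully open), set as the call begins (- or left out, the last holds). The fingers move at their own pace and stop on an object; the grip force is fixed at half the most. Time passes only in rows, so rows that repeat a pose let the fingers close. It gives the time, the measured TCP pose, the force, the opening and the grip force at its end, in the units of the state.
- ctrl.get_obs(): the state, without advancing time (a new reading comes with each control period).
- imaging.camera(name): name is "scene" or "side" or "wrist"; returns the picture (480x640x3 uint8, red, green, blue); there is no depth.
- imaging.camera_info(name): a dict with "K" (3x3 intrinsics, pixels), "k1" (the pictures are not rectified: a ray, as slopes to the right and down, at radius r is drawn at 1 + k1 r^2 times it, then the intrinsics apply), "T" (4x4, takes a point from camera to world coordinates); the wrist camera has in their place "tool_from_camera" (4x4, takes a point from camera to tool coordinates, whose origin is the TCP and whose axes are the flange's). Camera axes: x right, y up, looking along -z (the intrinsics and any distortion apply to the point x, -y, -z); pixel columns grow to the right and rows downward; lengths in m; the calibration is good to about 2 mm. A picture is of the moment at which its call begins: read the wrist's pose just before it. camera_info takes no time and is no camera call.
- workorder.hand_in(): hands the job in; it is judged then, once.
The state is a dict: "time_s": time; "q": joint angles; "dq": joint speeds; "joint_efforts": joint torques, N m; "eef_pos": TCP position; "eef_rot": TCP orientation; "wrist_force": force on the tool from outside, world axes, zero at the start; "torque": the same for the moment, N m; "opening": opening from 0.0 (shut) to 1.0 (fully open); "grasp_force": force on a finger pad.
Only numpy, scipy, OpenCV 4.12 (cv2) and the standard library are available. Lean on these libraries where they do the work, as an engineer would, in place of code of your own. Each camera call takes 0.05 s, during which the arm holds its last target. There are 200 camera calls.

### The job

Reload the water filter: with the packing rod, press home the cartridge that may already be waiting in the mouth of the clear canister, then load every cartridge from the refill dispenser, drawing them out one at a time with its drawer, setting each in the mouth and pressing it down with the rod until it sits firmly on the bottom or on the cartridge below before the next goes in. When all are in, leave the dispenser's drawer pushed fully in, the rod standing upright on its mat and the filter's lid shut. Leave the mills, the cup and the mug where they are.

Things in the scene. Friction and masses are not known exactly. Their poses are not given: they have to be found in the camera images.
- filter: Counter-top water filter, fixed: white plinth 130 x 124 x 12 mm with a clear upright round tube, the canister (bore 63 mm, 156 mm deep, room for five cartridges and 16 mm to spare; white collar 91 mm across round its mouth). Origin on the tube's axis at the worktop, z up; lid hinge on the +x side, low fixed drain tap on the -x side.
- filter_floor (a point): centre of the bore's flat floor, 16 mm above the worktop; axes as the filter's. Five pairs of sprung grips stand one above another in the bore at +y and -y, the first 16 mm below the rim. They hold a cartridge by its sides wherever it is left; it takes 5 to 15 N to push it down past each.
- filter_mouth (a point): centre of the canister's rim, 172 mm above the worktop; axes as the filter's
- lid (a joint): hinge of the filter's lid, a white disc 89 mm across and 11 mm thick: 0 = shut, flat on the rim; grows as it opens up and back towards the filter's +x, 2.15 rad at most. Friction holds it where it is left; under 2 N at its edge moves it. Starts open.
- lid_hinge (a point): the hinge axis (along the filter's y), 47.5 mm from the tube axis on the filter's +x side, at rim height
- lid_edge (a point): middle of the small tab at the lid's free edge, 98 mm from the hinge axis. Shut, the lid's top lies 14 mm and the tab's top 10 mm above the rim.
- dispenser: White refill dispenser, fixed: base 92 mm wide, 43 mm high, from 43 mm before to 147 mm behind its origin, with a square upright column (inside 63.5 mm, outside 75 mm, top at 96 mm) in which the cartridges stand one on another under a sliding steel weight. Origin on the column's axis at the worktop; -x is the front, where the drawer comes out; z up.
- drawer (a joint): drawer under the column: 0 = fully in, 0.100 m = fully out towards the dispenser's -x; 1 to 2 N of friction. Its pocket carries the lowest cartridge out while the stack rides on the drawer's back part; pushed fully in with the pocket empty, the stack drops and the next cartridge is in the pocket.
- drawer_knob (a point): top of the drawer's upright round steel knob (20 mm across, 36 mm tall, from 12 to 48 mm above the worktop), 85 mm in front of the pocket's centre; moves with the drawer
- drawer_pocket (a point): centre of the pocket's floor, 8 mm above the worktop; moves with the drawer. The pocket's rim is 18 mm above the worktop at its sides and front, so a cartridge stands 18 mm proud; it has 4 to 8 mm of play fore and aft. Behind the pocket the drawer is as high as a cartridge.
- cartridge_a: Round white filter cartridge with two black seal rings, 60 mm across, 28 mm tall, edges bevelled 3 mm, 70 g; origin at the centre of its underside, z along its axis, up. May be absent; if it is there, it is already in the canister, fully down on the bore floor, and stays there.
- cartridge_b: Round white filter cartridge with two black seal rings, 60 mm across, 28 mm tall, edges bevelled 3 mm, 70 g; origin at the centre of its underside, z along its axis, up. May be absent; if it is there, it has been set in the canister's mouth, 5 mm proud of the rim, and waits to be pressed down.
- cartridge_1: Round white filter cartridge with two black seal rings, 60 mm across, 28 mm tall, edges bevelled 3 mm, 70 g; origin at the centre of its underside, z along its axis, up. Starts lowest in the dispenser, in the drawer's pocket.
- cartridge_2: Round white filter cartridge with two black seal rings, 60 mm across, 28 mm tall, edges bevelled 3 mm, 70 g; origin at the centre of its underside, z along its axis, up. Starts in the dispenser, standing on cartridge_1.
- cartridge_3: Round white filter cartridge with two black seal rings, 60 mm across, 28 mm tall, edges bevelled 3 mm, 70 g; origin at the centre of its underside, z along its axis, up. Starts in the dispenser, standing on cartridge_2.
- packing_rod: Packing rod, 176 mm long, 0.22 kg: a flat round steel foot 46 mm across and 17 mm thick, a 14 mm shaft, and a wooden grip 26 mm across from 126 to 176 mm above the foot's underside. Origin at the centre of the foot's underside; z up along the rod. Starts standing on its mat.
- mat: Thin black silicone mat 150 x 130 x 3 mm, fixed; origin at the centre of its underside, z up.
- pepper_mill: tall mill with wooden top, 54 x 54 x 214 mm, bystander; origin at the centre of its underside
- salt_mill: tall mill with wooden top, 54 x 54 x 214 mm, bystander; origin at the centre of its underside
- white_cup: white plastic cup, 66 x 66 x 90 mm, bystander; origin at the centre of its underside
- striped_mug: white mug with red stripes, 82 x 115 x 100 mm, bystander; origin at the centre of its underside

How it is judged:
On the way, in this order (a step that is already met when the one before it is completed fails the run):
1. cartridge_b (if present) is pressed with the packing rod (over 5 N) while it sits within 3 mm of the bore floor or the cartridge below (horizontal distance between cartridge_b and filter_floor below 0.006 m and z of cartridge_b in the frame of filter_floor below 0.116 m and (z of cartridge_b in the frame of filter_floor below 0.003 m or distance between cartridge_b and cartridge_a below 0.031 m) and angle between cartridge_b's own z axis and vertical below 0.1 rad and contact force between packing_rod and cartridge_b above 5 N), for 0.1 s.
2. cartridge_1 is pressed with the packing rod (over 5 N) while it sits within 3 mm of the bore floor or the cartridge below (horizontal distance between cartridge_1 and filter_floor below 0.006 m and z of cartridge_1 in the frame of filter_floor below 0.116 m and (distance between cartridge_1 and cartridge_a below 0.031 m or distance between cartridge_1 and cartridge_b below 0.031 m) and angle between cartridge_1's own z axis and vertical below 0.1 rad and contact force between packing_rod and cartridge_1 above 5 N), for 0.1 s.
3. cartridge_2 is pressed with the packing rod (over 5 N) while it sits within 3 mm of the bore floor or the cartridge below (horizontal distance between cartridge_2 and filter_floor below 0.006 m and z of cartridge_2 in the frame of filter_floor below 0.116 m and distance between cartridge_2 and cartridge_1 below 0.031 m and angle between cartridge_2's own z axis and vertical below 0.1 rad and contact force between packing_rod and cartridge_2 above 5 N), for 0.1 s.
4. cartridge_3 is pressed with the packing rod (over 5 N) while it sits within 3 mm of the bore floor or the cartridge below (horizontal distance between cartridge_3 and filter_floor below 0.006 m and z of cartridge_3 in the frame of filter_floor below 0.116 m and distance between cartridge_3 and cartridge_2 below 0.031 m and angle between cartridge_3's own z axis and vertical below 0.1 rad and contact force between packing_rod and cartridge_3 above 5 N), for 0.1 s.
At the end, for the whole second after the job is handed in: Every cartridge present is upright in the canister and fully down (within 3 mm, within 6 mm of the axis); lid shut (under 0.06 rad); drawer in (within 5 mm); the packing rod stands upright (0.1 rad) and still on the mat, its centre 10 mm inside the mat's edges (horizontal distance between each of cartridge_a, cartridge_b, cartridge_1, cartridge_2, cartridge_3 and filter_floor below 0.006 m and z of each of cartridge_a, cartridge_b, cartridge_1, cartridge_2, cartridge_3 in the frame of filter_floor below 0.116 m and z of cartridge_a in the frame of filter_floor below 0.003 m and angle between each of cartridge_a, cartridge_b, cartridge_1, cartridge_2, cartridge_3, packing_rod's own z axis and vertical below 0.1 rad and (z of cartridge_b in the frame of filter_floor below 0.003 m or distance between cartridge_b and cartridge_a below 0.031 m) and (distance between cartridge_1 and cartridge_a below 0.031 m or distance between cartridge_1 and cartridge_b below 0.031 m) and distance between cartridge_2 and cartridge_1 below 0.031 m and distance between cartridge_3 and cartridge_2 below 0.031 m and value of joint lid below 0.06 rad and value of joint drawer below 0.005 m and x of packing_rod in the frame of mat between -0.065 and 0.065 m and y of packing_rod in the frame of mat between -0.055 and 0.055 m and height (world z) of packing_rod below 0.008 m and linear speed of packing_rod below 0.02 m/s); the robot touches nothing.
It fails at once if a bystander (mill, cup or mug) was shifted by more than 3 cm (distance of any of pepper_mill, salt_mill, white_cup, striped_mug from where it was at the start of the episode above 0.03 m).
Of cartridge_a, cartridge_b only 1 to 2 are there at a start; the rules pass over those that are not, and their reading is None.
At some moment in a run one of packing_rod may be knocked a few centimetres aside while the robot is not near it.
It also fails if it takes over 210 s, if anything falls off the work surface, if the arm or the gripper's body presses on something with over 40 N, if the wrist force passes 120 N, or if a joint passes its speed limit or range.

## Working session

There is one attempt and no reset: what is moved stays moved. The work goes in short steps, Python scripts to look and compute and a shell command to move; the robot and the scene stay as the last step left them, time stands still between calls to the robot, and variables do not carry over. Pictures are saved under pics/ and viewed, at most 14 in all, crops included, and the job is handed in when it is done.

```bash
ls; mkdir -p pics; python3 - <<'E'
from bench import ctrl, imaging
import cv2
o=ctrl.get_obs(); print(o)
for n in ("scene","side"):
    im=imaging.camera(n); cv2.imwrite(f"pics/{n}0.png",im[:,:,::-1]); print(imaging.camera_info(n))
print(imaging.camera_info("wrist"))
E
```

```text
pics
{'time_s': 0.0, 'q': array([ 9.44691801e-01,  1.81544297e-01,  1.60797679e+00, -1.14990419e-05,
        1.35379580e+00, -2.06287297e-01]), 'dq': array([ 9.47242831e-04, -5.60404516e-04,  1.08952292e-03, -2.05641403e-03,
       -2.94554869e-04,  2.39011014e-05]), 'joint_efforts': array([-1.08690856e-03, -4.44851911e+01, -3.51337516e+01, -2.51843312e-04,
        8.97186517e-03, -3.22292840e-05]), 'eef_pos': array([0.23400832, 0.52460896, 0.21299743]), 'eef_rot': array([-3.43405287e-04,  2.08369229e-01,  9.78049856e-01, -7.90789533e-04]), 'wrist_force': array([ 0.08728188, -0.4304938 ,  0.35199825]), 'torque': array([-0.01725941,  0.01144981,  0.04302061]), 'grasp_force': 0.0, 'opening': 0.9974195542426504}
{'K': array([[502.93388286,   0.        , 318.6772409 ],
       [  0.        , 502.93388286, 239.65238372],
       [  0.        ,   0.        ,   1.        ]]), 'k1': -0.0035338972253402146, 'T': array([[ 0.46115806,  0.66818974, -0.5838285 , -0.23433939],
       [-0.88726301,  0.33992516, -0.31179358, -0.5791726 ],
       [-0.00987928,  0.66179555,  0.74961927,  1.18040516],
  
[... 353 characters left out ...]
.90829804,  0.9917152 ],
       [-0.00169898,  0.93155461,  0.36359748,  0.56678477],
       [ 0.        ,  0.        ,  0.        ,  1.        ]])}
{'K': array([[409.42735343,   0.        , 325.27651186],
       [  0.        , 409.42735343, 239.40912026],
       [  0.        ,   0.        ,   1.        ]]), 'k1': -0.005723317500195645, 'tool_from_camera': array([[ 7.33801926e-04,  9.54026511e-01,  2.99721332e-01,
         7.52545377e-02],
       [ 9.99999594e-01, -5.43063779e-04, -7.19683124e-04,
        -3.45785707e-04],
       [-5.23828981e-04,  2.99721739e-01, -9.54026522e-01,
        -1.59775097e-01],
       [ 0.00000000e+00,  0.00000000e+00,  0.00000000e+00,
         1.00000000e+00]])}
```

View pics/scene0.png

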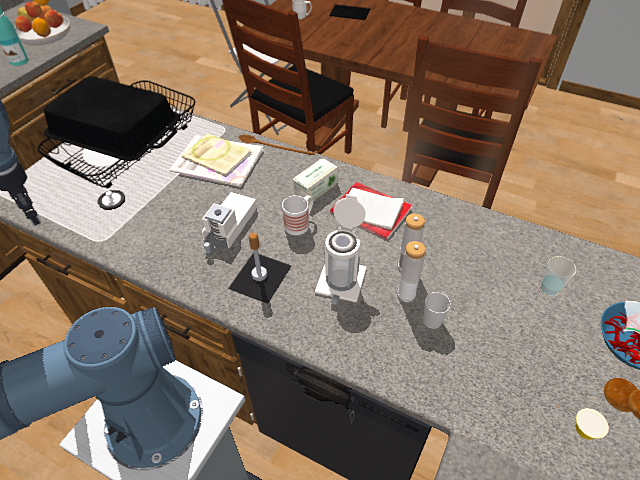

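View pics/side0.png

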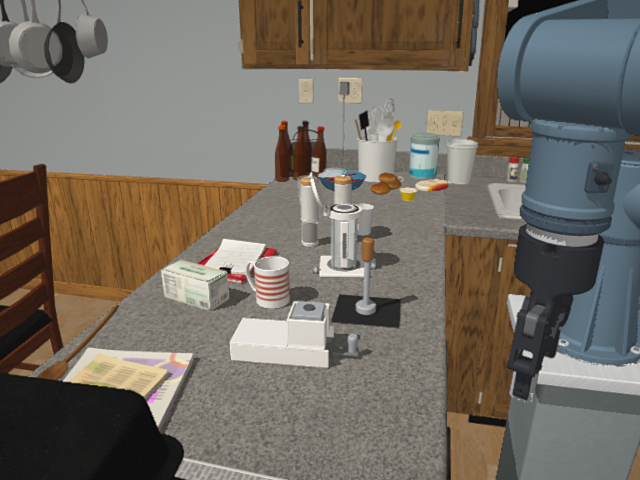

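The scene view shows the dispenser (~222,228, knob ~208,248), mug (296,215), rod (foot ~259,273), filter (mouth ~343,243, lid open at 350,212), mills (413,245)/(411,272) and cup (436,310). I'll zoom in on both views.

```bash
cat > h.py <<'E'
import numpy as np, cv2
from bench import ctrl, imaging
from scipy.spatial.transform import Rotation as R
def tool():
    o=ctrl.get_obs(); T=np.eye(4); q=o['eef_rot']; T[:3,:3]=R.from_quat(q,scalar_first=True).as_matrix(); T[:3,3]=o['eef_pos']; return T
def cam(n,T=None):
    i=imaging.camera_info(n)
    return i['K'],i['k1'],(i['T'] if n!='wrist' else (tool() if T is None else T)@i['tool_from_camera'])
def proj(n,P,T=None):
    K,k,C=cam(n,T); P=np.atleast_2d(P); p=(P-C[:3,3])@C[:3,:3]; s=np.c_[p[:,0],-p[:,1]]/-p[:,2:]
    s=s*(1+k*(s**2).sum(1,keepdims=True)); return s*[K[0,0],K[1,1]]+K[:2,2]
def unproj(n,uv,z,T=None):
    K,k,C=cam(n,T); d=(np.atleast_2d(uv)-K[:2,2])/[K[0,0],K[1,1]]; s=d.copy()
    for _ in range(8): s=d/(1+k*(s**2).sum(1,keepdims=True))
    r=np.c_[s[:,0],-s[:,1],-np.ones(len(s))]@C[:3,:3].T
    return C[:3,3]+r*((z-C[2,3])/r[:,2:])
def snap(n,name,crop=None,f=1):
    T=tool(); im=imaging.camera(n)[:,:,::-1]
    if crop: x0,y0,x1,y1=crop; im=im[y0:y1,x0:x1]
    if f!=1: im=cv2.resize(im,None,fx=f,fy=f,interpolation=cv2.INTER_CUBIC)
    cv2.imwrite(f'pics/{name}.png',im); return T
def rows(target,yaw=None,T=None):
    "shift in tool axes (cm) to a world TCP target, and roll"
    T=tool() if T is None else T
    d=T[:3,:3].T@(np.array(target)-T[:3,3])*100
    return d.round(2)
E
python3 - <<'E'
import cv2
a=cv2.imread('pics/scene0.png')[180:340,195:455]; cv2.imwrite('pics/s1.png',cv2.resize(a,None,fx=3,fy=3,interpolation=cv2.INTER_CUBIC))
a=cv2.imread('pics/side0.png')[165:375,215:415]; cv2.imwrite('pics/d1.png',cv2.resize(a,None,fx=2.8,fy=2.8,interpolation=cv2.INTER_CUBIC))
E
```

```text
(no output)
```

View pics/s1.png

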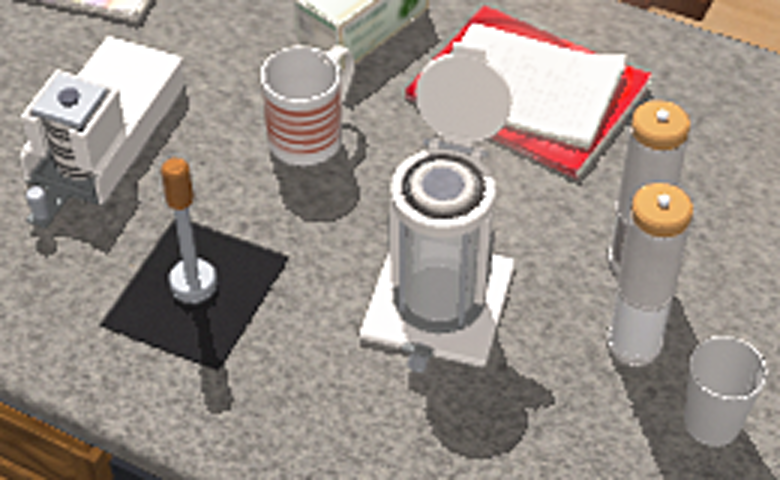

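View pics/d1.png

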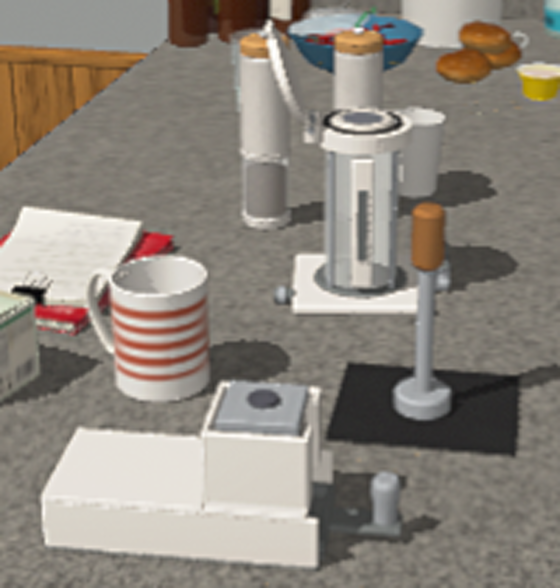

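```bash
cat > fit.py <<'E'
from h import *
from scipy.optimize import least_squares
s=lambda u,v:('scene',(u/3+195,v/3+180)); d=lambda u,v:('side',(u/2.8+215,v/2.8+165))
def fit(obs,p0,yaw=True):
    def f(p):
        th=p[2] if yaw else 0; c,si=np.cos(th),np.sin(th); r=[]
        for (n,uv),(x,y,z) in obs:
            r+=list(proj(n,[p[0]+c*x-si*y,p[1]+si*x+c*y,z])[0]-uv)
        return r
    q=least_squares(f,p0,loss='soft_l1'); print(q.x.round(4),np.array(f(q.x)).reshape(-1,2).round(1).tolist()); return q.x
print('filter');fit([(s(443,188),(0,0,.172)),(d(365,122),(0,0,.174)),(s(361,340),(-.065,.062,.012)),(s(487,360),(-.065,-.062,.012)),(s(513,258),(.065,-.062,.012)),
 (d(293,308),(.065,.062,.006)),(d(433,305),(-.065,.062,.006))],[.5,0,0])
print('disp');fit([(d(44,548),(.147,.046,0)),(d(45,497),(.147,.046,.043)),(d(318,515),(-.043,.046,.043)),(d(320,566),(-.043,.046,0)),(d(82,430),(.147,-.046,.043)),
 (s(117,37),(.147,.046,.043)),(s(183,62),(.147,-.046,.043)),(d(386,480),(-.085,0,.046)),(s(37,195),(-.085,0,.046))],[.5,.3,0])
print('rod');fit([(s(176,163),(0,0,.176)),(s(192,285),(0,0,.012)),(d(429,210),(0,0,.178)),(d(423,403),(0,0,.008))],[.4,.2],False)
print('mat');fit([(s(164,221),(.065,.075,.003)),(s(288,261),(.065,-.075,.003)),(s(220,368),(-.065,-.075,.003)),(s(101,324),(-.065,.075,.003)),(d(328,437),(.065,.075,.003)),(d(515,452),(-.065,.075,.003)),(d(518,375),(-.065,-.075,.003)),(d(348,364),(.065,-.075,.003))],[.4,.2,0])
for nm,o in dict(pep=[(s(661,118),(0,0,.21)),(d(264,42),(0,0,.21))],salt=[(s(661,200),(0,0,.21)),(d(358,40),(0,0,.21))],mug=[(s(299,75),(0,0,.1)),(d(160,275),(0,0,.1))],cup=[(s(727,370),(0,0,.09)),(d(422,118),(0,0,.09))]).items(): print(nm);fit(o,[.5,0],False)
E
python3 fit.py
```

```text
filter
[ 0.5718 -0.2205  0.233 ] [[-0.1, -0.5], [-0.3, -2.2], [-0.5, -1.1], [0.4, 0.8], [0.3, -0.6], [0.9, -0.2], [0.4, 0.6]]
disp
[0.564  0.1921 0.089 ] [[1.1, -1.1], [-0.9, -1.6], [0.5, -0.4], [-0.3, 0.6], [-0.7, -2.1], [-3.6, -0.5], [-0.7, -1.7], [0.7, -1.1], [-1.3, -0.6]]
rod
[0.4801 0.0033] [[-1.0, 1.4], [-0.3, -2.0], [0.0, -1.8], [-0.3, -1.7]]
mat
[ 0.4737 -0.0017  0.0584] [[-1.7, -0.1], [1.0, 2.2], [3.4, -0.2], [-2.8, -2.8], [4.2, 1.8], [-2.6, 1.5], [-2.0, -3.6], [5.4, -3.6]]
pep
[ 0.7044 -0.3705] [[-0.1, -0.7], [0.4, -3.6]]
salt
[ 0.6119 -0.4045] [[-0.2, -0.2], [0.1, -4.0]]
mug
[0.7008 0.003 ] [[-0.4, -0.6], [0.2, -1.3]]
cup
[ 0.5567 -0.5015] [[-0.4, 0.6], [-0.7, -1.5]]
```

```bash
python3 - <<'E'
from h import *
print(rows([.30,.40,.34]), rows([.48-.01,.003,.34]))
E
```

```text
[-11.1   -8.71 -12.68] [-42.81 -38.04 -12.65]
```

```bash
python3 -m pendant '[[-4,-3,-4,-7],[-8,-6,-8,-14],[-11,-9,-12.7,-21],[-43,-38,-12.7,-29.2],[-43,-38,-12.7,-29.2],[-43,-38,-12.7,-29.2],[-43,-38,-12.7,-29.2],[-43,-38,-12.7,-29.2],[-43,-38,-12.7,-29.2],[-43,-38,-12.7,-29.2],[-43,-38,-12.7,-29.2],[-43,-38,-12.7,-29.2]]' 
python3 -m pendant '[[0,0,0,0],[0,0,0,0],[0,0,0,0],[0,0,0,0]]'
python3 - <<'E'
from h import *
T=tool(); print(T.round(4)); print('to filter', rows([.565,-.22,.34]),'to disp',rows([.50,.187,.24]))
E
```

```text
time_s: 1.1
eef_pos: [0.4278, 0.1015, 0.3304]
eef_rot: [0.0, -0.045, 0.999, 0.0]
wrist_force: [1.1, 0.2, -0.8]
opening: 0.999
grasp_force: 0.0
time_s: 1.43
eef_pos: [0.4271, 0.1046, 0.33]
eef_rot: [-0.0, -0.046, 0.999, 0.0]
wrist_force: [-0.0, 0.1, 0.4]
opening: 0.999
grasp_force: 0.0
[[-9.958e-01 -9.130e-02 -8.000e-04  4.271e-01]
 [-9.130e-02  9.958e-01  5.000e-04  1.046e-01]
 [ 8.000e-04  5.000e-04 -1.000e+00  3.300e-01]
 [ 0.000e+00  0.000e+00  0.000e+00  1.000e+00]]
to filter [-10.77 -33.58  -1.02] to disp [-8.02  7.53  9.  ]
```

```bash
python3 -m pendant '[[-5,-17,-1,0],[-10.8,-33.6,-1,0],[-10.8,-33.6,-1,0],[-10.8,-33.6,-1,0],[-10.8,-33.6,-1,0],[-10.8,-33.6,-1,0],[-10.8,-33.6,-1,0],[-10.8,-33.6,-1,0],[-10.8,-33.6,-1,0],[-10.8,-33.6,-1,0],[-10.8,-33.6,-1,0],[-10.8,-33.6,-1,0]]' 
python3 - <<'E'
from h import *
T=snap('wrist','w1'); np.save('w1.npy',T); print(T[:3,3],rows([.48,.003,.32]))
E
```

```text
time_s: 2.43
eef_pos: [0.5656, -0.2192, 0.34]
eef_rot: [-0.0, -0.046, 0.999, 0.0]
wrist_force: [0.3, 1.3, 0.1]
opening: 0.998
grasp_force: 0.0
[ 0.5656114  -0.2191841   0.34003982] [ 6.46 22.9   2.05]
```

View pics/w1.png

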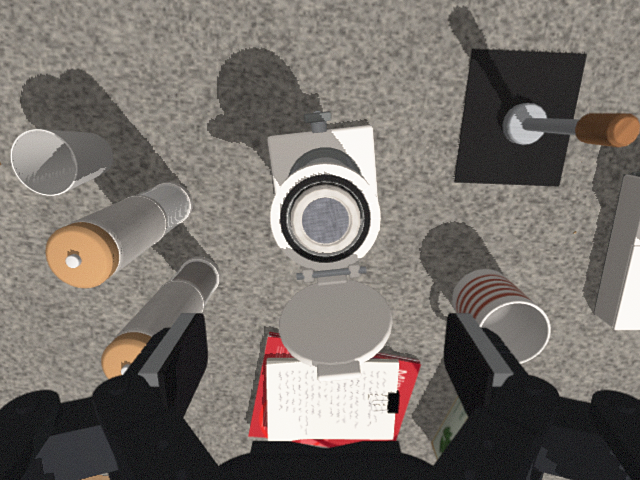

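The wrist view shows cartridge b proud in the mouth, centred near (325,218) with a black ring round it. The rod foot is at (525,123) and the lid is open below at (335,320).

```bash
python3 - <<'E'
from h import *
T=np.load('w1.npy'); im=cv2.imread('pics/w1.png'); g=cv2.cvtColor(im,cv2.COLOR_BGR2GRAY)
m=((g<60)*255).astype(np.uint8)[170:270,265:385]
n,l,st,_=cv2.connectedComponentsWithStats(m); 
for i in range(1,n):
    if st[i,4]>150:
        c=(l==i).astype(np.uint8); cs,_=cv2.findContours(c,cv2.RETR_CCOMP,cv2.CHAIN_APPROX_NONE)
        for k in cs:
            if len(k)>60:
                e=cv2.fitEllipse(k); ctr=np.array(e[0])+[265,170]; print(ctr,e[1],[unproj('wrist',ctr,z,T)[0].round(4) for z in (.172,.177)])
a=np.linspace(0,2*np.pi,60)
for r,z in((.0455,.172),(.0315,.172),(.030,.174),(.027,.177)):
    p=proj('wrist',np.c_[.5718+r*np.cos(a),-.2205+r*np.sin(a),0*a+z],T).astype(np.float32); print(r,cv2.fitEllipse(p))
print(g[218,265:385].tolist()); print(g[160:275,325].tolist())
# plinth/hinge for yaw, rod foot
print(unproj('wrist',(525,123),.02,T))
E
```

```text
[324.77562714 218.10818481] (86.37242126464844, 88.17924499511719) [array([ 0.5746, -0.2194,  0.172 ]), array([ 0.5733, -0.2195,  0.177 ])]
[324.82961655 219.58033371] (75.14325714111328, 78.31837463378906) [array([ 0.5759, -0.2192,  0.172 ]), array([ 0.5746, -0.2193,  0.177 ])]
0.0455 ((323.6983337402344, 212.5296173095703), (107.56616973876953, 110.55841064453125), 90.81492614746094)
0.0315 ((323.70489501953125, 213.6575927734375), (74.40985870361328, 76.5121841430664), 90.79800415039062)
0.03 ((323.7000732421875, 214.33412170410156), (71.23409271240234, 73.28144836425781), 90.78621673583984)
0.027 ((323.6929931640625, 215.40037536621094), (64.61161804199219, 66.517578125), 90.76821899414062)
[145, 140, 131, 127, 137, 210, 255, 250, 249, 249, 249, 249, 251, 255, 252, 96, 29, 34, 38, 35, 38, 100, 171, 132, 111, 88, 151, 158, 190, 223, 225, 223, 228, 226, 225, 229, 227, 133, 124, 128, 134, 136, 138, 137, 143, 133, 130, 128, 132, 133, 136, 139, 134, 124, 127, 133, 133, 139, 141, 142, 138, 135, 137, 137, 131, 137, 126, 131, 134, 126, 122, 131, 130, 129, 130, 133, 137, 139, 138, 139, 135, 131, 133, 149, 202, 193, 191, 223, 229, 225, 224, 227, 225, 218, 199, 122, 103, 112, 127, 105, 43, 40, 37, 37, 41, 142, 254, 255, 253, 251, 251, 251, 251, 252, 255, 236, 141, 126, 132, 141]
[106, 112, 119, 148, 243, 254, 250, 249, 249, 250, 252, 251, 179, 160, 90, 42, 36, 34, 37, 34, 60, 120, 87, 42, 81, 132, 152, 153, 171, 222, 236, 232, 229, 230, 230, 223, 231, 162, 135, 140, 150, 134, 123, 132, 142, 139, 133, 133, 130, 122, 134, 133, 117, 127, 135, 136, 135, 142, 138, 139, 134, 127, 129, 132, 130, 131, 130, 128, 127, 137, 134, 130, 130, 135, 133, 134, 125, 126, 134, 129, 129, 137, 138, 184, 198, 173, 199, 223, 223, 226, 231, 237, 229, 118, 120, 140, 108, 40, 17, 13, 23, 22, 73, 171, 170, 168, 163, 167, 167, 167, 107, 98, 108, 123, 117]
[[ 0.48217903 -0.00059153  0.02      ]]
```

```bash
cat >> h.py <<'E'
def rodpos():
    from scipy.optimize import least_squares
    ob=[]
    for n,box in (('scene',(190,190,310,310)),('side',(335,200,460,345))):
        im=imaging.camera(n).astype(int); r,g,b=im[...,0],im[...,1],im[...,2]
        m=((r>90)&(r-b>60)&(r-g>35)); k=np.zeros_like(m); x0,y0,x1,y1=box; k[y0:y1,x0:x1]=1; m&=k
        c,l,st,ce=cv2.connectedComponentsWithStats(m.astype(np.uint8)); i=1+st[1:,4].argmax(); ob.append((n,ce[i])); print(n,st[i].tolist(),ce[i].round(1))
    q=least_squares(lambda p:np.concatenate([proj(n,p)[0]-c for n,c in ob]),[.48,0,.15]); return q.x.round(4),q.cost.round(1)
E
python3 - <<'E'
from h import *
print(unproj('wrist',(622,130),.179,np.load('w1.npy')))
p=rodpos();print(p); print(rows([.481,.001,.30]),rows([.481,.001,.163]))
E
```

```text
[[ 0.48295546 -0.00072024  0.179     ]]
scene [249, 233, 10, 17, 120] [253.5 240.4]
side [362, 238, 11, 23, 194] [366.4 248.3]
(array([0.4829, 0.0048, 0.1543]), np.float64(0.1))
[ 6.38 22.73  4.08] [ 6.39 22.74 17.78]
```

```bash
python3 -m pendant '[[6.2,22.7,2,0],[6.2,22.7,2,0],[6.2,22.7,2,0],[6.2,22.7,2,0],[6.2,22.7,2,0],[6.2,22.7,2,0],[6.2,22.7,2,0],[6.2,22.7,2,0],[6.2,22.7,8,0],[6.2,22.7,12,0],[6.2,22.7,15,0],[6.2,22.7,17.7,0]]' 1
python3 -m pendant '[[0,0,0,0],[0,0,0,0],[0,0,0,0],[0,0,0,0],[0,0,0,0],[0,0,0,0],[0,0,0,0]]' 0.0
python3 - <<'E'
from h import *
snap('side','r1',(300,150,500,350),2.5)
E
```

```text
time_s: 3.58
eef_pos: [0.4824, -0.0015, 0.1607]
eef_rot: [-0.001, -0.045, 0.999, -0.0]
wrist_force: [-0.0, 0.3, -1.8]
opening: 1.002
grasp_force: 0.0
time_s: 4.17
eef_pos: [0.4841, -0.0011, 0.1646]
eef_rot: [0.001, -0.045, 0.999, -0.0]
wrist_force: [0.5, -0.2, 0.8]
opening: 0.005
grasp_force: 0.0
```

View pics/r1.png

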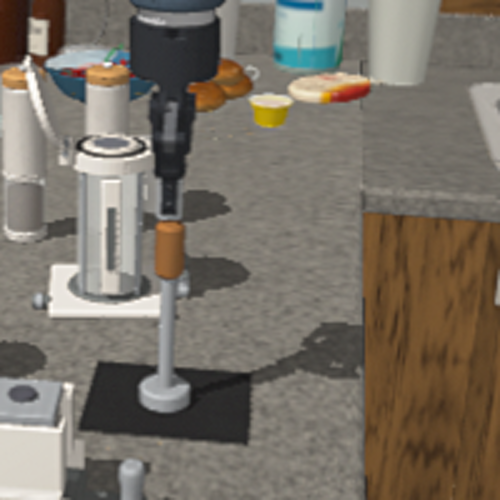

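The side view shows the fingers closed above or behind the rod. The rod stands untouched at about (168,390) in the crop, so I need to check where the tips really are.

```bash
python3 - <<'E'
from h import *
print(proj('side',[[.484,-.001,.143],[.484,-.001,.179],[.483,.0048,.179]]),proj('scene',[[.484,-.001,.143],[.484,-.001,.179]]))
print(unproj('scene',(259,272),.01),unproj('side',(365.5,308),.01),unproj('scene',(253.5,240.4),.154),unproj('side',(366.4,248.3),.154))
T=snap('scene','r2',(190,150,350,310),3); print(T)
im=imaging.camera('side');print((367-300)*2.5)
E
```

```text
[[366.22785013 252.17190782]
 [366.74112793 236.90931256]
 [366.82745089 237.8961122 ]] [[256.06597568 243.31384257]
 [254.68240339 234.51397026]]
[[0.48494386 0.00559983 0.01      ]] [[0.47981927 0.01033018 0.01      ]] [[0.48214759 0.00473476 0.154     ]] [[0.48336607 0.00325111 0.154     ]]
[[-9.95957627e-01 -8.98114226e-02  1.52111131e-03  4.83793065e-01]
 [-8.98121148e-02  9.95958649e-01 -3.92950540e-04 -1.07916523e-03]
 [-1.47967251e-03 -5.27976311e-04 -9.99998766e-01  1.64244332e-01]
 [ 0.00000000e+00  0.00000000e+00  0.00000000e+00  1.00000000e+00]]
167.5
```

View pics/r2.png

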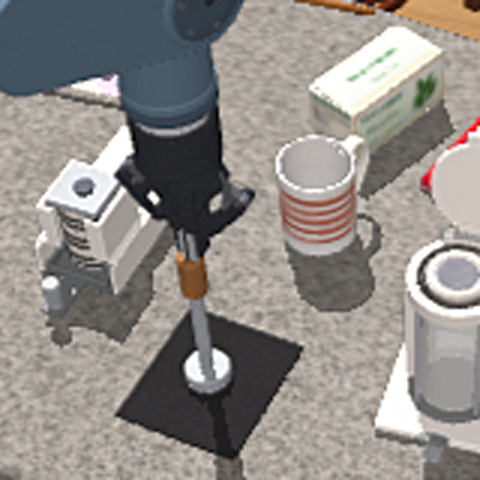

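```bash
python3 - <<'E'
from h import *
T=np.load('w1.npy')
for z in (-.04,-.03,-.013,.003,.009,.022): print(z,[proj('wrist',(T@[0,y,z,1])[:3],T)[0].round(0).tolist() for y in (-.0425,-.057,.0425)])
o=ctrl.get_obs();print(o['q'],o['wrist_force'])
T=snap('wrist','w2')
E
```

```text
-0.04 [[201.0, 347.0], [158.0, 347.0], [455.0, 348.0]]
-0.03 [[209.0, 332.0], [168.0, 332.0], [446.0, 332.0]]
-0.013 [[220.0, 310.0], [184.0, 310.0], [434.0, 310.0]]
0.003 [[229.0, 293.0], [196.0, 293.0], [425.0, 293.0]]
0.009 [[232.0, 287.0], [200.0, 287.0], [422.0, 287.0]]
0.022 [[238.0, 276.0], [208.0, 276.0], [416.0, 276.0]]
[-2.48151600e-01  2.67302632e-02  1.88237633e+00 -2.18480437e-05
  1.23188250e+00 -1.90889105e+00] [ 0.13956788 -0.18999294 -0.41102617]
```

View pics/w2.png

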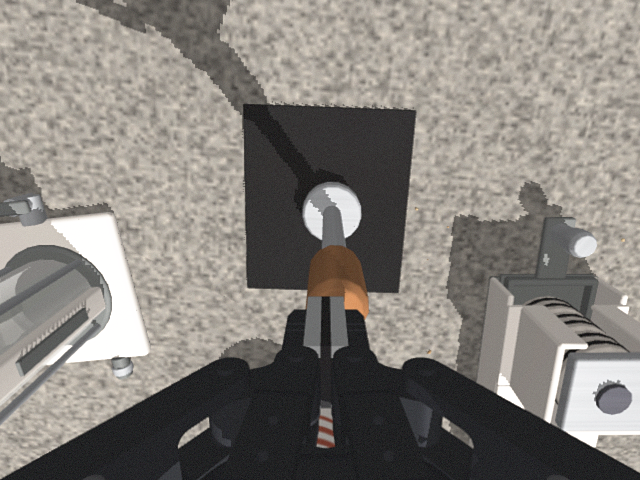

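```bash
python3 - <<'E'
from h import *
T=tool()
print('foot',unproj('wrist',(332,212),.012,T)); 
for y in (-.001,.004): print(proj('wrist',[[.484,y,.02],[.484,y,.129],[.484,y,.179]],T).round(0).tolist())
for z in (-.04,-.02,0,.022): print(z,proj('wrist',np.array([(T@[x,0,z,1])[:3] for x in(-.011,0,.011)]),T).round(0).tolist())
E
```

```text
foot [[0.48290484 0.00347193 0.012     ]]
[[326.0, 215.0], [327.0, 268.0], [327.0, 314.0]]
[[333.0, 216.0], [336.0, 269.0], [340.0, 315.0]]
-0.04 [[328.0, 376.0], [328.0, 348.0], [328.0, 318.0]]
-0.02 [[327.0, 344.0], [328.0, 319.0], [328.0, 292.0]]
0 [[327.0, 319.0], [327.0, 296.0], [327.0, 272.0]]
0.022 [[327.0, 297.0], [327.0, 276.0], [327.0, 254.0]]
```

The wrist view shows the rod at y≈+4 mm (foot at 332,212). The tips (~v=297) are still just above the grip's top, so they really end about 14 mm behind the TCP rather than 22 mm ahead of it. I'll open, go lower and retry.

```bash
python3 -m pendant '[[0,0,-1,0],[0,0.45,-1,0],[0,0.45,-1,0],[0,0.45,-1,0],[0,0.45,-1,0],[0,0.45,0.5,0],[0,0.45,2,0],[0,0.45,3.4,0],[0,0.45,3.4,0]]' 1
python3 -m pendant '[[0,0,0,0],[0,0,0,0],[0,0,0,0],[0,0,0,0],[0,0,0,0],[0,0,0,0],[0,0,0,0]]' 0.0
```

```text
time_s: 5.12
eef_pos: [0.4807, 0.004, 0.1265]
eef_rot: [-0.003, -0.045, 0.999, 0.001]
wrist_force: [-0.9, 1.0, -1.1]
opening: 1.0
grasp_force: 0.0
time_s: 5.7
eef_pos: [0.4836, 0.0034, 0.1304]
eef_rot: [0.001, -0.045, 0.999, -0.0]
wrist_force: [-1.6, 0.9, 5.3]
opening: 0.281
grasp_force: 59.3
```

```bash
python3 -m pendant '[[0,0,-2,0],[0,0,-6,0],[0,0,-10,0],[0,0,-14,0],[0,0,-18,0],[0,0,-21,0],[-1.5,-4,-21,0],[-3,-8,-21,0],[-4,-12,-21,0],[-5,-16,-21,0],[-6.2,-20,-21,0],[-7.1,-23,-21,0]]'
python3 -m pendant '[[0,0,0,0],[0,0,0,0],[0,0,0,0]]'
python3 - <<'E'
from h import *
T=tool();print(T[:3,3],rows([.575,-.2195,T[2,3]]),ctrl.get_obs()['wrist_force'])
snap('scene','p1',(280,130,420,310),3)
snap('side','p1s',(270,130,420,300),3)
a=cv2.imread('pics/p1.png');b=cv2.imread('pics/p1s.png');h=max(a.shape[0],b.shape[0])
pad=lambda i:cv2.copyMakeBorder(i,0,h-i.shape[0],0,0,cv2.BORDER_CONSTANT)
cv2.imwrite('pics/p1c.png',cv2.resize(np.hstack([pad(a),pad(b)]),None,fx=.9,fy=.9))
E
```

```text
time_s: 6.7
eef_pos: [0.5743, -0.2222, 0.338]
eef_rot: [-0.001, -0.044, 0.999, 0.0]
wrist_force: [0.7, 0.3, -3.1]
opening: 0.282
grasp_force: 59.7
time_s: 6.95
eef_pos: [0.5737, -0.2189, 0.3382]
eef_rot: [-0.001, -0.045, 0.999, 0.001]
wrist_force: [-0.1, -0.2, -2.3]
opening: 0.281
grasp_force: 59.9
[ 0.57374767 -0.21891609  0.33816699] [-0.12 -0.07 -0.  ] [-0.1262566  -0.19999674 -2.27138909]
```

View pics/p1c.png

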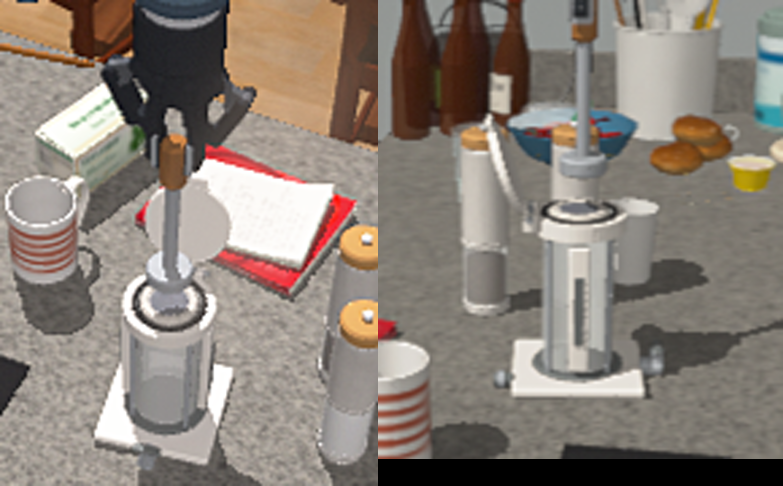

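The rod hangs centred over the cartridge in both views (foot at 170,270 left and 583,165 right; mouth at 580,212). Pressing down.

```bash
python3 -m pendant '[[-0.1,0,2,0],[-0.1,0,3,0],[-0.1,0,4,0],[-0.1,0,5,0],[-0.1,0,6,0],[-0.1,0,7,0],[-0.1,0,8,0],[-0.1,0,9,0],[-0.1,0,10,0],[-0.1,0,11,0],[-0.1,0,12,0],[-0.1,0,13,0]]'
python3 -m pendant '[[0,0,0.5,0],[0,0,1,0],[0,0,1.2,0]]'
```

```text
time_s: 8.05
eef_pos: [0.5762, -0.2195, 0.2105]
eef_rot: [0.001, -0.045, 0.999, -0.001]
wrist_force: [-0.4, 0.7, 10.2]
opening: 0.284
grasp_force: 62.1
time_s: 8.3
eef_pos: [0.575, -0.219, 0.1963]
eef_rot: [-0.0, -0.045, 0.999, 0.0]
wrist_force: [1.5, -1.0, 2.4]
opening: 0.281
grasp_force: 61.4
```

```bash
python3 -m pendant '[[0,0,0.6,0],[0,0,1.2,0],[0,0,1.8,0],[0,0,2.2,0],[0,0,2.4,0]]'
python3 -m pendant '[[0,0,0.2,0],[0,0,0.2,0],[0,0,0.2,0]]'
```

```text
time_s: 8.72
eef_pos: [0.5753, -0.2192, 0.173]
eef_rot: [0.0, -0.045, 0.999, -0.0]
wrist_force: [0.6, -0.8, 3.4]
opening: 0.282
grasp_force: 61.5
time_s: 8.97
eef_pos: [0.5755, -0.2192, 0.1714]
eef_rot: [0.0, -0.045, 0.999, -0.0]
wrist_force: [1.0, -0.2, 4.2]
opening: 0.276
grasp_force: 61.6
```

```bash
python3 -m pendant '[[0,0,0.2,0],[0,0,0.3,0],[0,0,0.3,0],[0,0,0.3,0]]'
python3 -m pendant '[[0,0,0.3,0],[0,0,0.3,0],[0,0,0.3,0]]'
```

```text
time_s: 9.3
eef_pos: [0.5765, -0.2195, 0.1714]
eef_rot: [0.002, -0.045, 0.999, -0.001]
wrist_force: [-1.9, 1.7, 17.3]
opening: 0.284
grasp_force: 63.1
time_s: 9.55
eef_pos: [0.5777, -0.2199, 0.1714]
eef_rot: [0.003, -0.045, 0.999, -0.002]
wrist_force: [-4.7, 4.4, 29.9]
opening: 0.284
grasp_force: 64.7
```

```bash
python3 -m pendant '[[0,0,-3,0],[0,0,-6.5,0],[0,0,-10,0],[0,0,-14,0],[0,0,-17.5,0],[1,3,-17.5,0],[2,7,-17.5,0],[3.5,11,-17.5,0],[4.5,15,-17.5,0],[6,19,-17.5,0],[7.1,23,-17.5,0],[7.1,23,-17.5,0]]'
python3 -m pendant '[[0,0,4,0],[0,0,8,0],[0,0,12,0],[0,0,16,0],[0,0,18,0],[0,0,19.5,0],[0,0,20,0]]'
python3 - <<'E'
from h import *
T=tool();print(T[:3,3],rows([.4836,.0034,.1309]),ctrl.get_obs()['wrist_force'])
E
```

```text
time_s: 10.55
eef_pos: [0.4805, 0.0096, 0.3391]
eef_rot: [-0.002, -0.048, 0.999, 0.002]
wrist_force: [0.5, 0.3, -3.3]
opening: 0.28
grasp_force: 60.9
time_s: 11.13
eef_pos: [0.4805, 0.0042, 0.1359]
eef_rot: [-0.004, -0.045, 0.999, 0.001]
wrist_force: [-1.6, 0.3, -2.7]
opening: 0.282
grasp_force: 60.9
[0.48052101 0.00416781 0.13591444] [-0.3  -0.11  0.5 ] [-1.60661584  0.32894393 -2.72466707]
```

```bash
python3 -m pendant '[[-0.2,-0.1,0.3,0],[-0.2,-0.1,0.5,0],[-0.2,-0.1,0.5,0],[-0.2,-0.1,0.5,0]]'
python3 -m pendant '[[0,0,0,0],[0,0,0,0],[0,0,0,0],[0,0,-1,0],[0,0,-3,0],[0,0,-7,0],[0,0,-11,0],[0,0,-15,0],[0,0,-15,0]]' 1
python3 - <<'E'
from h import *
T2=np.eye(4);T2[:3,:3]=[[-9.95957627e-01,-8.98114226e-02,1.52111131e-03],[-8.98121148e-02,9.95958649e-01,-3.92950540e-04],[-1.47967251e-03,-5.27976311e-04,-9.99998766e-01]];T2[:3,3]=[.483793,-.001079,.164244]
k=unproj('wrist',(584,243),.047,T2)[0];print('knob',k, 'weight knob',unproj('wrist',(612,395),.1,T2))
print(rodpos()); T=tool();print(T[:3,3]);print(rows([k[0],k[1],T[2,3]]),rows([k[0]-.0,k[1],.14]))
E
```

```text
time_s: 11.47
eef_pos: [0.4868, 0.0025, 0.1364]
eef_rot: [0.001, -0.045, 0.999, -0.0]
wrist_force: [-0.8, -0.5, -2.1]
opening: 0.283
grasp_force: 60.9
time_s: 12.22
eef_pos: [0.4901, 0.0019, 0.2956]
eef_rot: [0.008, -0.045, 0.999, -0.002]
wrist_force: [1.1, 0.5, 0.7]
opening: 1.0
grasp_force: 0.0
knob [0.48147317 0.18304802 0.047     ] weight knob [[0.56818076 0.19417127 0.1       ]]
scene [250, 232, 10, 17, 125] [254.5 239.7]
side [361, 237, 11, 24, 202] [365.1 247.9]
(array([0.4858, 0.0034, 0.1545]), np.float64(0.0))
[0.48728972 0.00250737 0.28856192]
[-1.04 18.03 -0.03] [-0.96 18.06 14.83]
```

```bash
python3 -m pendant '[[-0.5,4,0,0],[-0.8,8,0,0],[-0.8,12,0,0],[-0.8,16,0,0],[-0.8,18,0,0],[-0.8,18,2,0],[-0.8,18,6,0],[-0.8,18,10,0],[-0.8,18,14,0],[-0.8,18,18,0],[-0.8,18,20,0],[-0.8,18,20,0]]' 1
python3 - <<'E'
from h import *
T=tool();print(T[:3,3],rows([.479,.183,.005]))
snap('wrist','k1')
E
```

```text
time_s: 13.32
eef_pos: [0.4719, 0.1819, 0.0789]
eef_rot: [-0.006, -0.045, 0.999, -0.001]
wrist_force: [-2.0, 0.1, -0.5]
opening: 0.998
grasp_force: 0.0
[0.47192351 0.18192165 0.07893464] [-0.81  0.05  7.38]
```

View pics/k1.png

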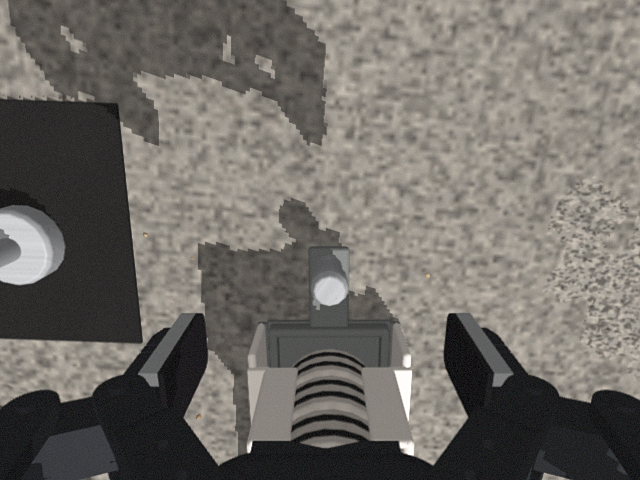

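The wrist view shows the knob at (330,291) between the open pads (205 and 447). The drawer tongue runs vertical in the image, so the yaw matches.

```bash
python3 -m pendant '[[0,0,0,0],[0,0,0,0],[0,0,0,0]]'
python3 - <<'E'
from h import *
o=ctrl.get_obs(); T=tool(); T0=T.copy(); T0[:3,3]=[.4719,.1819,.0789]
print(unproj('wrist',(330,291),.048,T)); print(T[:3,3],o['eef_rot'],rows([.479,.183,.005]))
E
```

```text
time_s: 13.62
eef_pos: [0.4795, 0.183, 0.0875]
eef_rot: [0.002, -0.045, 0.999, 0.0]
wrist_force: [0.3, 0.0, -0.7]
opening: 1.0
grasp_force: 0.0
[[0.49520389 0.18613965 0.048     ]]
[0.47945157 0.18300723 0.08749112] [ 1.91999016e-03 -4.49203468e-02  9.98988711e-01  1.77130586e-04] [0.08 0.   8.25]
```

```bash
python3 -m pendant '[[0,0.15,2,0],[0,0.15,4,0],[0,0.15,5.5,0],[0,0.15,5.5,0]]'
python3 -m pendant '[[0,0,1,0],[0,0,2,0],[0,0,2.7,0],[0,0,2.7,0]]'
python3 -m pendant '[[0,0,0,0],[0,0,0,0],[0,0,0,0],[0,0,0,0],[0,0,0,0],[0,0,0,0],[0,0,0,0]]' 0
```

```text
time_s: 13.95
eef_pos: [0.4764, 0.184, 0.0291]
eef_rot: [-0.001, -0.045, 0.999, -0.0]
wrist_force: [-1.3, -1.0, -0.4]
opening: 1.001
grasp_force: 0.0
time_s: 14.28
eef_pos: [0.4769, 0.1841, 0.0023]
eef_rot: [-0.001, -0.045, 0.999, -0.0]
wrist_force: [-0.2, -0.7, 0.3]
opening: 1.0
grasp_force: 0.0
time_s: 14.87
eef_pos: [0.4779, 0.1843, 0.0039]
eef_rot: [0.0, -0.045, 0.999, 0.0]
wrist_force: [-2.4, -1.1, 5.2]
opening: 0.207
grasp_force: 58.5
```

```bash
python3 -m pendant '[[1,0,0,0],[2,0,0,0],[3,0,0,0],[4,0,0,0],[5,0,0,0],[6,0,0,0],[7,0,0,0],[8,0,0,0],[9,0,0,0],[9.7,0,0,0],[10.2,0,0,0],[10.2,0,0,0]]'
python3 -m pendant '[[0,0,0,0],[0,0,0,0],[0,0,0,0]]'
```

```text
time_s: 15.87
eef_pos: [0.3747, 0.1751, 0.0032]
eef_rot: [-0.0, -0.045, 0.999, -0.0]
wrist_force: [-0.1, 0.4, 0.1]
opening: 0.003
grasp_force: 0.0
time_s: 16.12
eef_pos: [0.3768, 0.1751, 0.0036]
eef_rot: [0.0, -0.045, 0.999, 0.0]
wrist_force: [0.0, 0.5, -0.0]
opening: 0.004
grasp_force: 0.0
```

```bash
python3 -m pendant '[[0,0,-4,0],[0,0,-8,0],[0,0,-12,0],[0,0,-12,0],[0,0,-12,0]]' 1
cat >> h.py <<'E'
def combo(name):
    T=tool(); w=imaging.camera('wrist'); s=imaging.camera('scene'); d=imaging.camera('side')
    W=cv2.resize(w,(480,360)); S=cv2.resize(s[180:300,185:291],(318,360)); D=cv2.resize(d[280:360,215:375],(480,240))
    im=np.zeros((600,798,3),np.uint8); im[:360,:480]=W; im[:360,480:]=S; im[360:,:480]=D
    S2=cv2.resize(s[200:300,310:400],(216,240)); im[360:,480:696]=S2
    cv2.imwrite(f'pics/{name}.png',im[:,:,::-1]); return T
E
python3 - <<'E'
from h import *
T=combo('c1');np.save('c1.npy',T);print(T[:3,3])
E
```

```text
time_s: 16.53
eef_pos: [0.3787, 0.1755, 0.1261]
eef_rot: [0.003, -0.045, 0.999, 0.0]
wrist_force: [0.1, -0.3, -1.0]
opening: 0.707
grasp_force: 0.0
[0.37869335 0.17548893 0.12607514]
```

View pics/c1.png

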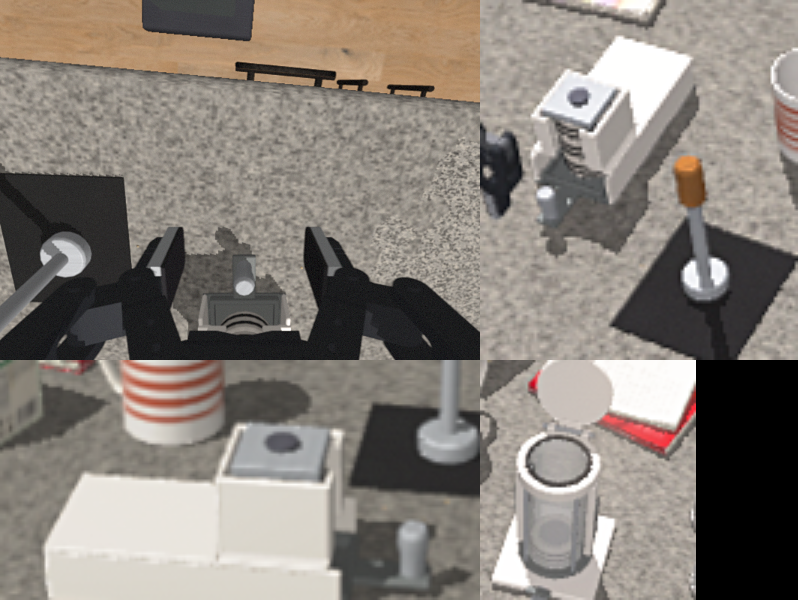

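The composite shows the drawer still in, with the knob at wrist pixel (327,381), the rod upright on its mat and the canister mouth now empty. So the fingers slipped off the knob.

```bash
python3 - <<'E'
from h import *
T=np.load('c1.npy'); T1=T.copy(); print(R.from_matrix(T[:3,:3]).as_quat(scalar_first=True))
k=unproj('wrist',(326.7,381),.048,T)[0];print(k,unproj('scene',(185+548/3,180+193/3),.046),unproj('side',(215+411/3,280+527/3),.046),unproj('wrist',(330,291),.048,T))
T=tool();print(T[:3,3],rows([k[0],k[1],T[2,3]]))
E
```

```text
[ 3.27353580e-03 -4.48926304e-02  9.98986399e-01  3.33335436e-04]
[0.47995739 0.18488347 0.048     ] [[ 0.69887551 -0.24607883  0.046     ]] [[0.43150334 0.48377553 0.046     ]] [[0.41246006 0.180785   0.048     ]]
[0.37512087 0.17490932 0.12216819] [-10.53   0.05  -0.02]
```

```bash
python3 - <<'E'
from h import *
print(unproj('scene',(185+68/3,180+193/3),.047),unproj('side',(215+411/3,280+167/3),.047))
print(rows([.4815,.1848,.125]),rows([.4815,.1848,-.004]))
E
```

```text
[[0.48126095 0.17959794 0.047     ]] [[0.48176698 0.18775605 0.047     ]]
[-10.68   0.03  -0.31] [-10.71   0.03  12.59]
```

```bash
python3 -m pendant '[[-4,0,0,0],[-8,0,0,0],[-10.8,0,0,0],[-10.8,0,0,0],[-10.8,0,4,0],[-10.8,0,8,0],[-10.8,0,11,0],[-10.8,0,11.8,0],[-10.8,0,12.4,0],[-10.8,0,12.4,0],[-10.8,0,12.4,0]]' 1
python3 -m pendant '[[0,0,0,0],[0,0,0,0],[0,0,0,0],[0,0,0,0],[0,0,0,0],[0,0,0,0],[0,0,0,0]]' 0
python3 -m pendant '[[0.3,0,0,0],[0.7,0,0,0],[1.2,0,0,0],[1.8,0,0,0],[1.8,0,0,0]]'
```

```text
time_s: 17.6
eef_pos: [0.4845, 0.1849, 0.0004]
eef_rot: [0.001, -0.045, 0.999, 0.0]
wrist_force: [0.3, 0.9, 1.1]
opening: 1.001
grasp_force: 0.0
time_s: 18.18
eef_pos: [0.4839, 0.1848, -0.0]
eef_rot: [0.0, -0.045, 0.999, -0.0]
wrist_force: [-1.3, -0.9, 5.6]
opening: 0.207
grasp_force: 58.4
time_s: 18.6
eef_pos: [0.4654, 0.1831, -0.0]
eef_rot: [0.0, -0.045, 0.999, -0.0]
wrist_force: [1.3, -0.3, 6.6]
opening: 0.21
grasp_force: 59.5
```

```bash
python3 -m pendant '[[0.8,0,0,0],[1.6,0,0,0],[2.4,0,0,0],[3.2,0,0,0],[4,0,0,0],[4.8,0,0,0],[5.6,0,0,0],[6.4,0,0,0],[7.2,0,0,0],[7.8,0,0,0],[8.3,0,0,0],[8.4,0,0,0]]'
python3 -m pendant '[[0,0,0,0],[0,0,0,0],[0,0,0,0]]'
```

```text
time_s: 19.6
eef_pos: [0.3845, 0.1755, 0.0001]
eef_rot: [0.004, -0.045, 0.999, -0.0]
wrist_force: [15.6, -2.0, -8.7]
opening: 0.207
grasp_force: 59.9
time_s: 19.85
eef_pos: [0.3844, 0.1755, 0.0001]
eef_rot: [0.003, -0.045, 0.999, -0.0]
wrist_force: [10.9, -1.7, -2.2]
opening: 0.213
grasp_force: 60.6
```

```bash
python3 -m pendant '[[0,0,0,0],[0,0,0,0],[0,0,0,0],[0,0,-4,0],[0,0,-8,0],[0,0,-12,0],[-3,0,-14,0],[-6,0,-14,0],[-8.2,0,-14,0],[-8.2,0,-14,0]]' 1
python3 -m pendant '[[0,0,0,0],[0,0,0,0],[0,0,0,0],[0,0,0,0]]' 1
python3 - <<'E'
from h import *
T=snap('wrist','x1');np.save('x1.npy',T);print(T[:3,3],ctrl.get_obs()['eef_rot'])
E
```

```text
time_s: 20.68
eef_pos: [0.4666, 0.183, 0.14]
eef_rot: [0.001, -0.045, 0.999, 0.0]
wrist_force: [-1.3, 0.1, 0.4]
opening: 1.002
grasp_force: 0.0
time_s: 21.02
eef_pos: [0.4623, 0.183, 0.1388]
eef_rot: [-0.001, -0.045, 0.999, -0.0]
wrist_force: [-0.6, 0.2, -0.4]
opening: 1.001
grasp_force: 0.0
[0.46229295 0.18300889 0.13877891] [-5.31612397e-04 -4.50810391e-02  9.98983191e-01 -3.80257922e-05]
```

View pics/x1.png

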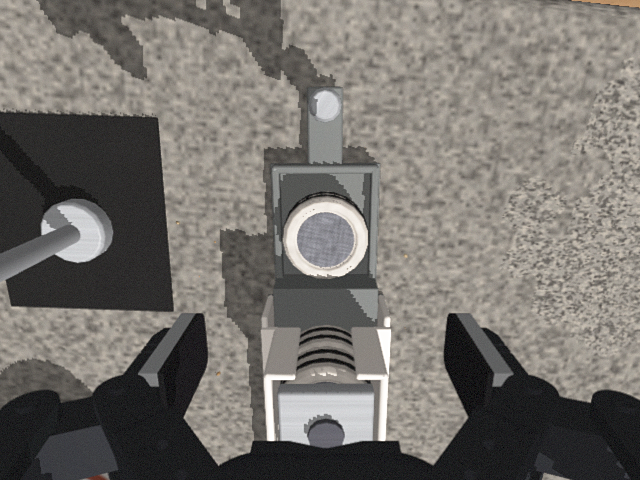

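The drawer is out. Cartridge 1 shows at (326,240), at the rear of the pocket, with the knob at (325,104).

```bash
cat >> h.py <<'E'
def cart(im,T,box=(270,150,385,300),z=.036):
    x0,y0,x1,y1=box; g=cv2.cvtColor(im,cv2.COLOR_BGR2GRAY)[y0:y1,x0:x1]
    n,l,st,ce=cv2.connectedComponentsWithStats(((g>185)*255).astype(np.uint8)); i=1+st[1:,4].argmax()
    cs,_=cv2.findContours((l==i).astype(np.uint8),cv2.RETR_EXTERNAL,cv2.CHAIN_APPROX_NONE); e=cv2.fitEllipse(cv2.convexHull(max(cs,key=len)))
    c=np.array(e[0])+[x0,y0]; print('cart px',c.round(1),e[1]); return unproj('wrist',c,z,T)[0]
E
python3 - <<'E'
from h import *
T=np.load('x1.npy'); im=cv2.imread('pics/x1.png'); c=cart(im,T); print(c, 'mesh',unproj('wrist',(326,240),.036,T),'knob',unproj('wrist',(325,104),.048,T))
a=np.linspace(0,6.28,40)
for r,z in((.027,.036),(.03,.033)): print(cv2.fitEllipse(proj('wrist',np.c_[c[0]+r*np.cos(a),c[1]+r*np.sin(a),0*a+z],T).astype(np.float32)))
T=tool();print(T[:3,3],rows([c[0],c[1],.05]))
E
```

```text
cart px [326.4 239.4] (76.14444732666016, 83.17611694335938)
[0.46901525 0.1835584  0.036     ] mesh [[0.46949083 0.18334915 0.036     ]] knob [[0.38321195 0.17483046 0.048     ]]
((326.3738708496094, 238.23170471191406), (76.7425308227539, 80.36676025390625), 89.42741394042969)
((326.36065673828125, 236.67808532714844), (84.4905014038086, 88.38377380371094), 89.42057800292969)
[0.46262931 0.18304522 0.13902375] [-0.65 -0.01  8.9 ]
```

```bash
python3 -m pendant '[[-0.7,0,4,0],[-0.7,0,8,0],[-0.7,0,11,0],[-0.7,0,12.5,0],[-0.7,0,13.5,0],[-0.7,0,13.9,0],[-0.7,0,13.9,0],[-0.7,0,13.9,0],[-0.7,0,13.9,0]]' 1
python3 -m pendant '[[0,0,0,0],[0,0,0,0],[0,0,0,0],[0,0,0,0],[0,0,0,0],[0,0,0,0]]' 0
python3 -m pendant '[[0,0,-1,0],[0,0,-3,0],[0,0,-7,0],[0,0,-11,0],[0,0,-15,0],[0,0,-19,0],[0,0,-19,0],[0,0,-19,0],[0,0,-19,0]]' 0
python3 - <<'E'
from h import *
T=tool();print(T[:3,3]);np.save('g1.npy',T);im=imaging.camera('wrist')[:,:,::-1].copy();cv2.imwrite('pics/g1.png',im)
g=cv2.cvtColor(im,cv2.COLOR_BGR2GRAY)
for u in (300,327,350): print(u,g[180:420:3,u].tolist())
E
```

```text
time_s: 21.82
eef_pos: [0.472, 0.1839, 0.0018]
eef_rot: [0.001, -0.045, 0.999, 0.0]
wrist_force: [-0.4, -0.2, 0.2]
opening: 1.0
grasp_force: 0.0
time_s: 22.32
eef_pos: [0.4722, 0.1838, 0.0019]
eef_rot: [0.001, -0.045, 0.999, 0.0]
wrist_force: [-1.3, -0.0, 7.4]
opening: 0.666
grasp_force: 63.9
time_s: 23.07
eef_pos: [0.4701, 0.1836, 0.1903]
eef_rot: [-0.0, -0.045, 0.999, -0.0]
wrist_force: [-1.0, 0.4, -0.3]
opening: 0.671
grasp_force: 64.3
[0.4701495  0.18357968 0.19029475]
300 [140, 144, 141, 141, 142, 142, 142, 140, 142, 142, 146, 82, 86, 86, 86, 90, 83, 84, 83, 85, 25, 55, 107, 16, 113, 113, 134, 135, 137, 150, 142, 145, 147, 143, 125, 136, 78, 136, 131, 143, 139, 146, 138, 142, 139, 134, 142, 138, 134, 158, 126, 158, 140, 146, 158, 127, 144, 153, 139, 164, 154, 139, 144, 148, 152, 234, 204, 215, 232, 233, 236, 226, 200, 207, 245, 252, 252, 252, 252, 252]
327 [144, 141, 144, 141, 143, 136, 146, 147, 144, 141, 143, 147, 142, 142, 150, 81, 87, 84, 119, 17, 114, 107, 15, 112, 127, 141, 139, 141, 148, 141, 143, 141, 123, 141, 81, 94, 89, 86, 96, 90, 157, 142, 140, 137, 147, 125, 140, 138, 149, 155, 144, 142, 124, 139, 153, 152, 139, 146, 133, 124, 146, 146, 119, 142, 127, 140, 140, 211, 165, 217, 232, 230, 230, 207, 247, 252, 252, 252, 252, 252]
350 [142, 143, 146, 140, 141, 144, 144, 147, 145, 143, 144, 141, 146, 140, 146, 76, 85, 87, 84, 84, 31, 59, 114, 17, 86, 115, 154, 140, 145, 156, 150, 151, 150, 136, 125, 144, 91, 92, 87, 77, 75, 87, 109, 141, 125, 130, 149, 117, 144, 125, 118, 146, 127, 138, 147, 132, 154, 143, 131, 146, 117, 139, 133, 127, 139, 214, 178, 188, 232, 235, 237, 240, 203, 208, 246, 252, 252, 252, 253, 253]
```

```bash
python3 - <<'E'
from h import *
T=np.load('g1.npy')
for cx in (-.002,0,.002,.004):
    P=[(T@[cx+r,0,z,1])[:3] for r,z in((.027,-.0061),(.03,-.0091),(.03,-.0311),(.027,-.0341))]
    print(cx,proj('wrist',P,T)[:,1].round(1).tolist())
g=cv2.cvtColor(cv2.imread('pics/g1.png'),cv2.COLOR_BGR2GRAY); print(g[215:262,327].tolist())
print(rows([.575,-.2193,.215]))
E
```

```text
-0.002 [244.9, 239.9, 259.7, 271.4]
0 [240.1, 235.0, 254.1, 265.8]
0.002 [235.2, 230.0, 248.4, 260.1]
0.004 [230.3, 225.0, 242.7, 254.3]
[144, 142, 144, 143, 142, 143, 147, 150, 139, 82, 81, 83, 86, 87, 85, 86, 84, 81, 93, 119, 113, 39, 17, 20, 61, 114, 115, 109, 107, 48, 20, 15, 34, 82, 112, 110, 109, 127, 133, 136, 141, 143, 140, 139, 138, 137, 141]
[ -6.89 -41.06  -2.6 ]
```

```bash
python3 -m pendant '[[0,-2,-3,0],[-1,-6,-4,0],[-1.5,-10,-4,0],[-2,-14,-4,0],[-3,-18,-4,0],[-4,-22,-4,0],[-4.5,-26,-4,0],[-5,-30,-4,0],[-6,-34,-4,0],[-7,-38,-4,0],[-7,-41,-4,0],[-7,-41,-4,0]]'
python3 -m pendant '[[0,0,0,0],[0,0,0,0],[0,0,0,0]]'
python3 - <<'E'
from h import *
T=tool();np.save('m1.npy',T);print(T[:3,3],ctrl.get_obs()['eef_rot'])
im=imaging.camera('wrist')[:,:,::-1].copy();cv2.imwrite('pics/m1w.png',im)
s=imaging.camera('scene')[:,:,::-1]; d=imaging.camera('side')[:,:,::-1]
o=np.zeros((600,800,3),np.uint8); o[:360,:480]=cv2.resize(im[60:420,80:560],(480,360)); o[:360,480:]=cv2.resize(s[180:300,295:401],(320,360)); o[360:,:480]=cv2.resize(d[170:250,270:430],(480,240)); cv2.imwrite('pics/m1.png',o)
E
```

```text
time_s: 24.12
eef_pos: [0.5761, -0.224, 0.2271]
eef_rot: [-0.002, -0.042, 0.999, 0.0]
wrist_force: [-0.7, 0.1, -0.4]
opening: 0.673
grasp_force: 64.5
time_s: 24.37
eef_pos: [0.5766, -0.2169, 0.2291]
eef_rot: [-0.001, -0.045, 0.999, 0.001]
wrist_force: [-0.5, -0.6, -1.2]
opening: 0.671
grasp_force: 64.5
[ 0.57655886 -0.21687944  0.22907135] [-9.88910117e-04 -4.54228952e-02  9.98966986e-01  8.61860238e-04]
```

View pics/m1.png

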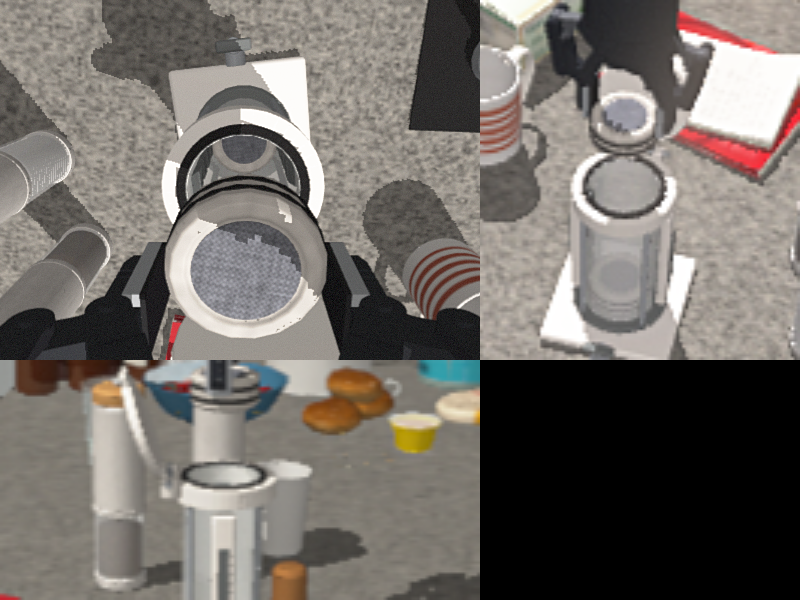

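The view over the mouth shows the collar spanning u=163–324, top v=106 in the crop (add 80,60 for full pixels), with the held cartridge below it.

```bash
python3 - <<'E'
from h import *
from scipy.optimize import least_squares
T=np.load('m1.npy'); im=cv2.imread('pics/m1w.png'); g=cv2.cvtColor(im,cv2.COLOR_BGR2GRAY)
print('row235',[(u,int(g[235,u])) for u in list(range(238,262))]);print([(u,int(g[235,u])) for u in range(380,410)]);print('col323',[(v,int(g[v,323])) for v in range(160,200)])
a=np.linspace(0,2*np.pi,721)
def f(p,r,z):
    q=proj('wrist',np.c_[p[0]+r*np.cos(a),p[1]+r*np.sin(a),0*a+z],T); return q[:,0].min(),q[:,0].max(),q[:,1].min()
for r,z in((.0455,.172),(.0455,.168)): print(r,z,[round(float(x),1) for x in f((.575,-.2193),r,z)])
print(rows([.576,-.2193,.2]))
E
```

```text
row235 [(238, 155), (239, 149), (240, 151), (241, 153), (242, 204), (243, 255), (244, 254), (245, 252), (246, 252), (247, 252), (248, 251), (249, 251), (250, 252), (251, 252), (252, 251), (253, 252), (254, 255), (255, 255), (256, 175), (257, 79), (258, 37), (259, 41), (260, 44), (261, 44)]
[(380, 33), (381, 45), (382, 43), (383, 39), (384, 42), (385, 43), (386, 27), (387, 49), (388, 174), (389, 255), (390, 255), (391, 253), (392, 252), (393, 252), (394, 252), (395, 252), (396, 252), (397, 252), (398, 253), (399, 252), (400, 252), (401, 253), (402, 255), (403, 245), (404, 165), (405, 165), (406, 168), (407, 173), (408, 171), (409, 171)]
col323 [(160, 112), (161, 111), (162, 112), (163, 111), (164, 110), (165, 122), (166, 130), (167, 122), (168, 170), (169, 255), (170, 255), (171, 252), (172, 251), (173, 252), (174, 252), (175, 252), (176, 252), (177, 252), (178, 253), (179, 255), (180, 221), (181, 169), (182, 196), (183, 255), (184, 93), (185, 26), (186, 42), (187, 49), (188, 43), (189, 38), (190, 50), (191, 39), (192, 36), (193, 56), (194, 111), (195, 180), (196, 93), (197, 83), (198, 83), (199, 86)]
0.0455 0.172 [241.0, 403.9, 167.3]
0.0455 0.168 [242.4, 402.6, 166.3]
[ 0.14 -0.21  3.03]
```

```bash
python3 -m pendant '[[0,0,0.5,0],[0,0,1,0],[0,0,1.5,0],[0,0,1.5,0],[0,0,1.5,0]]'
python3 - <<'E'
from h import *
T=tool();print(T[:3,3],rows([.5764,-.2191,.155]))
E
```

```text
time_s: 24.93
eef_pos: [0.5768, -0.2181, 0.2146]
eef_rot: [-0.001, -0.045, 0.999, 0.0]
wrist_force: [-0.3, -0.4, -1.0]
opening: 0.666
grasp_force: 64.5
[ 0.5768082  -0.21813112  0.21458605] [ 0.04 -0.1   5.96]
```

```bash
python3 -m pendant '[[0,-0.1,1.5,0],[0,-0.1,3,0],[0,-0.1,4,0],[0,-0.1,4.6,0],[0,-0.1,4.6,0],[0,-0.1,4.6,0]]'
python3 -m pendant '[[0,0,0.3,0],[0,0,0.6,0],[0,0,0.9,0],[0,0,0.9,0]]'
```

```text
time_s: 25.43
eef_pos: [0.5773, -0.2194, 0.1694]
eef_rot: [-0.0, -0.045, 0.999, 0.0]
wrist_force: [-0.2, 0.3, -0.6]
opening: 0.676
grasp_force: 64.5
time_s: 25.77
eef_pos: [0.577, -0.2193, 0.1599]
eef_rot: [-0.0, -0.045, 0.999, 0.0]
wrist_force: [0.5, -0.1, -1.2]
opening: 0.666
grasp_force: 64.6
```

```bash
python3 -m pendant '[[0,0,0.2,0],[0,0,0.4,0],[0,0,0.55,0],[0,0,0.55,0]]'
python3 -m pendant '[[0,0,0,0],[0,0,0,0],[0,0,0,0],[0,0,-1,0],[0,0,-4,0],[0,0,-8,0],[0,0,-8,0]]' 1
python3 - <<'E'
from h import *
T=tool();print(T[:3,3],'above knob',rows([.383,.175,.22]),'rod',rodpos())
E
```

```text
time_s: 26.1
eef_pos: [0.5771, -0.2193, 0.1544]
eef_rot: [-0.0, -0.045, 0.999, 0.0]
wrist_force: [-0.3, 0.1, -0.4]
opening: 0.671
grasp_force: 64.6
time_s: 26.68
eef_pos: [0.581, -0.2216, 0.2447]
eef_rot: [0.006, -0.045, 0.999, -0.004]
wrist_force: [1.7, -1.0, 2.0]
opening: 1.0
grasp_force: 0.0
scene [250, 232, 10, 17, 127] [254.6 239.8]
side [361, 237, 11, 24, 201] [365.1 247.8]
[ 0.58101663 -0.22158814  0.24468797] above knob [16.18 41.3   1.95] rod (array([0.4858, 0.0032, 0.1546]), np.float64(0.1))
```

```bash
python3 -m pendant '[[1,3,0,0],[2,7,0,0],[3.5,11,0,0],[4.5,15,0,0],[6,19,0,0],[7,22.8,0,0],[7,22.8,0,0],[7,22.8,2,0],[7,22.8,5,0],[7,22.8,8,0],[7,22.8,10,0],[7,22.8,10.4,0]]' 1
python3 -m pendant '[[0,0,0,0],[0,0,0,0],[0,0,0,0]]' 1
python3 -m pendant '[[0,0,0,0],[0,0,0,0],[0,0,0,0],[0,0,0,0],[0,0,0,0],[0,0,0,0],[0,0,0,0],[0,0,0,0]]' 0
```

```text
time_s: 27.78
eef_pos: [0.4837, 0.0019, 0.1264]
eef_rot: [-0.004, -0.045, 0.999, 0.001]
wrist_force: [-0.9, -0.3, 0.1]
opening: 0.997
grasp_force: 0.0
time_s: 28.03
eef_pos: [0.4884, 0.0009, 0.1325]
eef_rot: [0.001, -0.045, 0.999, -0.0]
wrist_force: [0.3, -0.8, -0.2]
opening: 1.004
grasp_force: 0.0
time_s: 28.7
eef_pos: [0.4875, 0.0016, 0.1314]
eef_rot: [0.0, -0.045, 0.999, 0.0]
wrist_force: [-0.3, 2.5, 5.6]
opening: 0.279
grasp_force: 59.2
```

```bash
python3 -m pendant '[[0,0,-2,0],[0,0,-6,0],[0,0,-10,0],[0,0,-14,0],[0,0,-18,0],[0,0,-21,0],[-1.5,-4,-21,0],[-3,-8,-21,0],[-4,-12,-21,0],[-5,-16,-21,0],[-6.2,-20,-21,0],[-6.8,-22.8,-21,0]]'
python3 -m pendant '[[0,0,0,0],[0,0,0,0],[0,0,0,0],[0,0,0,0]]'
python3 - <<'E'
from h import *
T=tool();print(T[:3,3],rows([.576,-.2192,.199]),ctrl.get_obs()['wrist_force'])
s=imaging.camera('scene')[:,:,::-1]; d=imaging.camera('side')[:,:,::-1]
o=np.hstack([cv2.resize(s[150:310,290:400],(330,480)),cv2.resize(d[150:310,280:430],(450,480))]); cv2.imwrite('pics/p2.png',o)
E
```

```text
time_s: 29.7
eef_pos: [0.5755, -0.2229, 0.3389]
eef_rot: [-0.001, -0.044, 0.999, 0.0]
wrist_force: [0.5, 0.5, -2.5]
opening: 0.279
grasp_force: 59.7
time_s: 30.03
eef_pos: [0.5749, -0.2185, 0.3404]
eef_rot: [-0.0, -0.045, 0.999, 0.0]
wrist_force: [-0.3, -0.3, -1.7]
opening: 0.285
grasp_force: 59.9
[ 0.57494398 -0.21848909  0.34039705] [-0.11 -0.09 14.14] [-0.33745888 -0.25252428 -1.68149556]
```

View pics/p2.png

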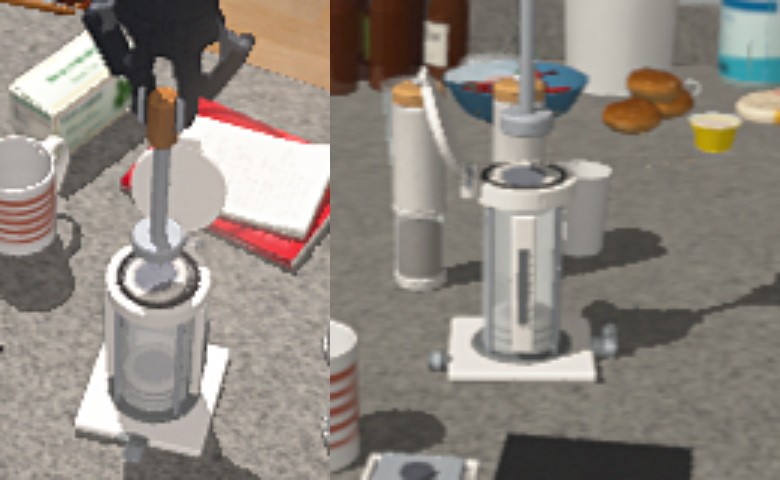

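The cartridge sits level in the mouth and the rod is centred over it. Pressing.

```bash
python3 -m pendant '[[-0.1,0,2,0],[-0.1,0,3,0],[-0.1,0,4,0],[-0.1,0,5,0],[-0.1,0,6,0],[-0.1,0,7,0],[-0.1,0,8,0],[-0.1,0,9,0],[-0.1,0,10,0],[-0.1,0,11,0],[-0.1,0,12,0],[-0.1,0,13,0]]'
python3 -m pendant '[[0,0,0.5,0],[0,0,1,0],[0,0,1.2,0],[0,0,1.2,0]]'
python3 -m pendant '[[0,0,0.2,0],[0,0,0.3,0],[0,0,0.4,0],[0,0,0.4,0]]'
```

```text
time_s: 31.13
eef_pos: [0.5773, -0.22, 0.2119]
eef_rot: [0.001, -0.045, 0.999, -0.001]
wrist_force: [2.2, -1.1, 3.8]
opening: 0.282
grasp_force: 59.7
time_s: 31.47
eef_pos: [0.5772, -0.2197, 0.2003]
eef_rot: [0.001, -0.045, 0.999, -0.001]
wrist_force: [-1.7, 2.6, 11.6]
opening: 0.281
grasp_force: 61.6
time_s: 31.8
eef_pos: [0.5786, -0.2202, 0.2003]
eef_rot: [0.003, -0.045, 0.999, -0.002]
wrist_force: [-3.6, 3.4, 26.8]
opening: 0.278
grasp_force: 63.7
```

```bash
python3 -m pendant '[[0,0,-3,0],[0,0,-6.5,0],[0,0,-10,0],[0,0,-14.5,0],[1,3,-14.5,0],[2,7,-14.5,0],[3.5,11,-14.5,0],[4.5,15,-14.5,0],[6,19,-14.5,0],[6.9,22.8,-14.5,0],[6.9,22.8,-14.5,0],[6.9,22.8,-14.5,0]]'
python3 -m pendant '[[0,0,4,0],[0,0,8,0],[0,0,12,0],[0,0,16,0],[0,0,18.5,0],[0,0,19.8,0],[0,0,20,0],[0,0,20,0],[0,0,20,0]]'
```

```text
time_s: 32.8
eef_pos: [0.4862, 0.0032, 0.3389]
eef_rot: [-0.0, -0.047, 0.999, 0.0]
wrist_force: [0.1, -0.9, -2.5]
opening: 0.283
grasp_force: 60.2
time_s: 33.55
eef_pos: [0.4879, 0.0005, 0.1405]
eef_rot: [0.0, -0.044, 0.999, -0.0]
wrist_force: [0.2, 0.1, -2.4]
opening: 0.281
grasp_force: 60.2
```

```bash
python3 -m pendant '[[0,0,0.4,0],[0,0,0.8,0],[0,0,0.9,0],[0,0,0.9,0],[0,0,0.9,0]]'
python3 -m pendant '[[0,0,0,0],[0,0,0,0],[0,0,0,0],[0,0,-1,0],[0,0,-3,0],[0,0,-7,0],[0,0,-11,0],[0,0,-11,0],[0,0,-11,0],[0,0,-11,0]]' 1
python3 - <<'E'
from h import *
T=tool();print(T[:3,3],'knob',rows([.381,.1757,T[2,3]]),rows([.381,.1757,.0]),'rod',rodpos())
E
```

```text
time_s: 33.97
eef_pos: [0.4876, 0.0013, 0.1314]
eef_rot: [0.001, -0.045, 0.999, -0.0]
wrist_force: [0.1, -0.9, -0.3]
opening: 0.282
grasp_force: 60.4
time_s: 34.8
eef_pos: [0.4871, 0.0014, 0.2413]
eef_rot: [0.0, -0.045, 0.999, -0.0]
wrist_force: [-0.5, 0.4, -0.7]
opening: 1.001
grasp_force: 0.0
scene [250, 232, 10, 17, 128] [254.8 239.7]
side [361, 237, 10, 23, 193] [364.9 247.7]
[0.48707993 0.00140002 0.24126655] knob [ 9.000e+00  1.831e+01 -1.000e-02] [ 9.02 18.32 24.12] rod (array([0.4863, 0.0027, 0.1546]), np.float64(0.1))
```

```bash
python3 -m pendant '[[2,4,0,0],[4,8,0,0],[6,12,0,0],[8,16,0,0],[8.7,18.3,1,0],[8.7,18.3,5,0],[8.7,18.3,9,0],[8.7,18.3,13,0],[8.7,18.3,17,0],[8.7,18.3,20,0],[8.7,18.3,20,0],[8.7,18.3,20,0]]' 1
python3 - <<'E'
from h import *
T=tool();print(T[:3,3],rows([.3842,.1755,.0]))
E
```

```text
time_s: 35.9
eef_pos: [0.3814, 0.1754, 0.0391]
eef_rot: [-0.003, -0.045, 0.999, -0.0]
wrist_force: [0.1, -0.1, 1.1]
opening: 1.002
grasp_force: 0.0
[0.38140922 0.1754218  0.03907942] [-0.3  -0.02  3.91]
```

```bash
python3 -m pendant '[[0,0,2,0],[0,0,3.5,0],[0,0,4.1,0],[0,0,4.1,0],[0,0,4.1,0]]' 1
python3 -m pendant '[[0,0,0,0],[0,0,0,0],[0,0,0,0],[0,0,0,0],[0,0,0,0],[0,0,0,0],[0,0,0,0]]' 0
python3 -m pendant '[[-0.5,0,0,0],[-1.2,0,0,0],[-2,0,0,0],[-3,0,0,0],[-4,0,0,0],[-5,0,0,0],[-6,0,0,0],[-7,0,0,0],[-8,0,0,0],[-9,0,0,0],[-9.7,0,0,0],[-10.1,0,0,0]]'
python3 -m pendant '[[0,0,0,0],[-0.2,0,0,0],[-0.2,0,0,0],[-0.2,0,0,0]]'
```

```text
time_s: 36.32
eef_pos: [0.3852, 0.176, 0.0013]
eef_rot: [0.001, -0.045, 0.999, 0.0]
wrist_force: [-0.0, -0.3, -0.8]
opening: 1.002
grasp_force: 0.0
time_s: 36.9
eef_pos: [0.3844, 0.1754, 0.0003]
eef_rot: [0.0, -0.045, 0.999, -0.0]
wrist_force: [-1.7, -3.5, 5.2]
opening: 0.208
grasp_force: 58.4
time_s: 37.9
eef_pos: [0.4831, 0.1848, 0.0002]
eef_rot: [-0.003, -0.045, 0.999, -0.0]
wrist_force: [-20.8, -3.4, 29.4]
opening: 0.204
grasp_force: 64.3
time_s: 38.23
eef_pos: [0.483, 0.1848, 0.0002]
eef_rot: [-0.004, -0.045, 0.999, -0.001]
wrist_force: [-16.1, -3.1, 22.2]
opening: 0.21
grasp_force: 63.7
```

```bash
python3 -m pendant '[[0.3,0,0,0],[0.8,0,0,0],[1.5,0,0,0],[2.5,0,0,0],[3.5,0,0,0],[4.5,0,0,0],[5.5,0,0,0],[6.5,0,0,0],[7.5,0,0,0],[8.5,0,0,0],[9.5,0,0,0],[10.2,0,0,0]]'
python3 -m pendant '[[0.2,0,0,0],[0.4,0,0,0],[0.4,0,0,0],[0.2,0,0,0]]'
```

```text
time_s: 39.23
eef_pos: [0.3846, 0.1755, 0.0004]
eef_rot: [0.001, -0.045, 0.999, -0.0]
wrist_force: [4.2, -3.1, 5.5]
opening: 0.208
grasp_force: 61.9
time_s: 39.57
eef_pos: [0.3837, 0.1754, 0.0003]
eef_rot: [0.001, -0.045, 0.999, -0.0]
wrist_force: [-0.7, -3.0, 11.4]
opening: 0.203
grasp_force: 62.6
```

Out again. Release, rise and measure the cartridge as before.

```bash
python3 -m pendant '[[0,0,0,0],[0,0,0,0],[0,0,0,0],[0,0,-4,0],[0,0,-8,0],[0,0,-12,0],[-3,0,-14,0],[-6,0,-14,0],[-8,0,-14,0],[-8,0,-14,0]]' 1
python3 -m pendant '[[0,0,0,0],[0,0,0,0],[0,0,0,0],[0,0,0,0]]' 1
python3 - <<'E'
from h import *
T=snap('wrist','x2'); im=cv2.imread('pics/x2.png'); c=cart(im,T); print(T[:3,3],c,rows([c[0]+.0005,c[1],.0018],T=T))
E
```

```text
time_s: 40.4
eef_pos: [0.4655, 0.183, 0.1405]
eef_rot: [0.001, -0.045, 0.999, 0.0]
wrist_force: [-1.2, -0.8, -0.3]
opening: 0.996
grasp_force: 0.0
time_s: 40.73
eef_pos: [0.4613, 0.1829, 0.1393]
eef_rot: [-0.001, -0.045, 0.999, -0.0]
wrist_force: [-0.0, 0.2, -0.1]
opening: 1.001
grasp_force: 0.0
cart px [326.1 244.1] (76.00758361816406, 82.0399398803711)
[0.46132602 0.18294172 0.13928407] [0.47161416 0.18360456 0.036     ] [-1.1  -0.03 13.75]
```

```bash
python3 -m pendant '[[-0.9,0,4,0],[-0.9,0,8,0],[-0.9,0,11,0],[-0.9,0,12.5,0],[-0.9,0,13.5,0],[-0.9,0,13.9,0],[-0.9,0,13.9,0],[-0.9,0,13.9,0],[-0.9,0,13.9,0]]' 1
python3 -m pendant '[[0,0,0,0],[0,0,0,0],[0,0,0,0],[0,0,0,0],[0,0,0,0],[0,0,0,0]]' 0
python3 -m pendant '[[0,0,-1,0],[0,0,-3,0],[0,0,-7,0],[0,0,-11,0],[0,0,-15,0],[0,0,-19,0],[0,0,-19,0],[0,0,-19,0],[0,0,-19,0]]' 0
python3 - <<'E'
from h import *
im=imaging.camera('wrist')[:,:,::-1].copy();cv2.imwrite('pics/g2.png',im)
g=cv2.cvtColor(im,cv2.COLOR_BGR2GRAY); print(g[215:265,327].tolist())
E
```

```text
time_s: 41.53
eef_pos: [0.473, 0.184, 0.0024]
eef_rot: [0.001, -0.045, 0.999, 0.0]
wrist_force: [-0.5, -0.6, -0.2]
opening: 0.999
grasp_force: 0.0
time_s: 42.03
eef_pos: [0.4731, 0.1839, 0.0024]
eef_rot: [0.001, -0.045, 0.999, 0.0]
wrist_force: [-0.9, -0.0, 7.7]
opening: 0.667
grasp_force: 63.6
time_s: 42.78
eef_pos: [0.4711, 0.1837, 0.1908]
eef_rot: [-0.0, -0.045, 0.999, -0.0]
wrist_force: [-0.9, 0.3, -0.7]
opening: 0.668
grasp_force: 64.4
[143, 144, 145, 141, 148, 146, 146, 142, 87, 82, 86, 87, 83, 80, 84, 83, 82, 82, 81, 84, 83, 88, 115, 120, 89, 25, 13, 42, 110, 113, 112, 106, 110, 45, 16, 25, 42, 117, 113, 109, 112, 132, 137, 137, 139, 137, 140, 137, 143, 139]
```

```bash
python3 -m pendant '[[0,-2,-3,0],[-1,-6,-4,0],[-1.5,-10,-4,0],[-2,-14,-4,0],[-3,-18,-4,0],[-4,-22,-4,0],[-4.5,-26,-4,0],[-5,-30,-4,0],[-6,-34,-4,0],[-6.7,-38,-4,0],[-6.7,-41.1,-4,0],[-6.7,-41.1,-4,0]]'
python3 -m pendant '[[0,0,1.5,0],[0,0,3,0],[0,0,4.5,0],[0,0,5.5,0],[0,0,6,0],[0,0,6,0],[0,0,6,0]]'
python3 -m pendant '[[0,0,0,0],[0,0,0,0]]'
```

```text
time_s: 43.83
eef_pos: [0.5741, -0.2252, 0.2276]
eef_rot: [-0.002, -0.042, 0.999, 0.0]
wrist_force: [-1.0, 0.3, -0.5]
opening: 0.668
grasp_force: 64.5
time_s: 44.42
eef_pos: [0.5752, -0.2193, 0.1705]
eef_rot: [-0.0, -0.045, 0.999, 0.0]
wrist_force: [0.4, -0.2, -0.6]
opening: 0.666
grasp_force: 64.5
time_s: 44.58
eef_pos: [0.5759, -0.2198, 0.172]
eef_rot: [0.001, -0.045, 0.999, -0.001]
wrist_force: [-0.5, 0.1, -0.6]
opening: 0.667
grasp_force: 64.5
```

```bash
python3 -m pendant '[[0,0.05,0.3,0],[0,0.05,0.7,0],[0,0.05,1.1,0],[0,0.05,1.1,0]]'
python3 -m pendant '[[0,0,0.2,0],[0,0,0.4,0],[0,0,0.5,0],[0,0,0.5,0]]'
```

```text
time_s: 44.92
eef_pos: [0.5746, -0.2187, 0.1586]
eef_rot: [-0.001, -0.045, 0.999, 0.0]
wrist_force: [0.1, 0.6, -1.1]
opening: 0.665
grasp_force: 64.5
time_s: 45.25
eef_pos: [0.5751, -0.219, 0.1545]
eef_rot: [-0.0, -0.045, 0.999, 0.0]
wrist_force: [0.7, -0.2, -1.2]
opening: 0.669
grasp_force: 64.5
```

```bash
python3 -m pendant '[[0,0,0,0],[0,0,0,0],[0,0,0,0],[0,0,-1,0],[0,0,-4,0],[0,0,-8,0],[0,0,-8,0]]' 1
python3 - <<'E'
from h import *
T=tool();print(T[:3,3],'rod',rodpos())
im=cv2.imread('pics/p2.png'); 
s=imaging.camera('scene')[:,:,::-1][150:310,290:400]; cv2.imwrite('pics/p3.png',s)
# compare mouth patch with the same view of cartridge 1 in the mouth
a=cv2.resize(im[:,:330],(110,160)).astype(int); print(np.abs(a-s)[80:105,37:68].mean())
E
```

```text
time_s: 45.83
eef_pos: [0.579, -0.2213, 0.2447]
eef_rot: [0.006, -0.045, 0.999, -0.004]
wrist_force: [1.1, -0.5, 2.4]
opening: 0.999
grasp_force: 0.0
scene [250, 232, 10, 17, 127] [254.7 239.7]
side [361, 237, 10, 23, 192] [364.9 247.7]
[ 0.57895829 -0.22129201  0.24467102] rod (array([0.4863, 0.0028, 0.1546]), np.float64(0.1))
23.605591397849462
```

```bash
python3 -m pendant '[[1,3,0,0],[2,7,0,0],[3.5,11,0,0],[4.5,15,0,0],[6,19,0,0],[6.8,22.7,0,0],[6.8,22.7,0,0],[6.8,22.7,2,0],[6.8,22.7,5,0],[6.8,22.7,8,0],[6.8,22.7,10,0],[6.8,22.7,10.3,0]]' 1
python3 -m pendant '[[0,0,0,0],[0,0,0,0],[0,0,0,0]]' 1
python3 -m pendant '[[0,0,0,0],[0,0,0,0],[0,0,0,0],[0,0,0,0],[0,0,0,0],[0,0,0,0],[0,0,0,0],[0,0,0,0]]' 0
```

```text
time_s: 46.98
eef_pos: [0.4834, 0.0015, 0.1269]
eef_rot: [-0.004, -0.045, 0.999, 0.001]
wrist_force: [-0.7, 0.3, -0.5]
opening: 1.0
grasp_force: 0.0
time_s: 47.23
eef_pos: [0.4883, 0.0004, 0.1334]
eef_rot: [0.001, -0.045, 0.999, -0.0]
wrist_force: [0.6, 0.1, -0.2]
opening: 1.001
grasp_force: 0.0
time_s: 47.9
eef_pos: [0.4875, 0.001, 0.1324]
eef_rot: [0.0, -0.045, 0.999, 0.0]
wrist_force: [-1.0, 2.3, 5.0]
opening: 0.28
grasp_force: 59.2
```

```bash
python3 -m pendant '[[0,0,-2,0],[0,0,-6,0],[0,0,-10,0],[0,0,-14,0],[0,0,-18,0],[0,0,-21,0],[-1.5,-4,-21,0],[-3,-8,-21,0],[-4,-12,-21,0],[-5,-16,-21,0],[-6.2,-20,-21,0],[-6.9,-22.8,-21,0]]'
python3 -m pendant '[[0,0,0,0],[0,0,0,0],[0,0,0,0],[0,0,0,0]]'
python3 -m pendant '[[0,0,1,0],[0,0,2,0],[0,0,3,0],[0,0,4,0],[0,0,5,0],[0,0,6,0],[0,0,7,0],[0,0,8,0],[0,0,9,0],[0,0,10,0],[0,0,10.5,0],[0,0,11,0]]'
python3 -m pendant '[[0,0,0.2,0],[0,0,0.4,0],[0,0,0.5,0],[0,0,0.6,0],[0,0,0.6,0]]'
```

```text
time_s: 48.9
eef_pos: [0.5764, -0.2234, 0.34]
eef_rot: [-0.001, -0.044, 0.999, 0.0]
wrist_force: [-0.6, 0.8, -1.8]
opening: 0.285
grasp_force: 59.7
time_s: 49.23
eef_pos: [0.576, -0.2189, 0.3414]
eef_rot: [-0.0, -0.045, 0.999, 0.0]
wrist_force: [-0.5, 0.9, -2.0]
opening: 0.282
grasp_force: 59.9
time_s: 50.23
eef_pos: [0.5767, -0.2203, 0.2318]
eef_rot: [0.001, -0.045, 0.999, -0.0]
wrist_force: [0.9, 0.6, 0.9]
opening: 0.283
grasp_force: 60.4
time_s: 50.65
eef_pos: [0.5777, -0.2204, 0.2293]
eef_rot: [0.002, -0.045, 0.999, -0.001]
wrist_force: [-2.7, 2.2, 17.8]
opening: 0.282
grasp_force: 62.4
```

Seated at 0.2293, against 0.2294 expected. A little more force, then return the rod.

```bash
python3 -m pendant '[[0,0,0.2,0],[0,0,0.2,0],[0,0,0.2,0]]'
python3 -m pendant '[[0,0,-3,0],[0,0,-6.5,0],[0,0,-9,0],[0,0,-11.8,0],[1,3,-11.8,0],[2,7,-11.8,0],[3.5,11,-11.8,0],[4.5,15,-11.8,0],[6,19,-11.8,0],[6.9,22.8,-11.8,0],[6.9,22.8,-11.8,0],[6.9,22.8,-11.8,0]]'
python3 -m pendant '[[0,0,4,0],[0,0,8,0],[0,0,12,0],[0,0,16,0],[0,0,18.5,0],[0,0,19.8,0],[0,0,20,0],[0,0,20,0],[0,0,20,0]]'
```

```text
time_s: 50.9
eef_pos: [0.5784, -0.2206, 0.2293]
eef_rot: [0.003, -0.045, 0.999, -0.002]
wrist_force: [-3.5, 4.1, 25.2]
opening: 0.281
grasp_force: 63.4
time_s: 51.9
eef_pos: [0.4863, 0.0027, 0.3411]
eef_rot: [-0.0, -0.047, 0.999, 0.0]
wrist_force: [0.5, -0.6, -2.4]
opening: 0.282
grasp_force: 60.2
time_s: 52.65
eef_pos: [0.488, -0.0, 0.1425]
eef_rot: [0.0, -0.044, 0.999, -0.0]
wrist_force: [1.0, 0.3, -2.6]
opening: 0.282
grasp_force: 60.2
```

Put down 1.0 cm, release, rise, then go to the knob (drawer out, grip at 0.3842, 0.1755).

```bash
python3 -m pendant '[[0,0,0.4,0],[0,0,0.8,0],[0,0,1.0,0],[0,0,1.0,0],[0,0,1.0,0]]'
python3 -m pendant '[[0,0,0,0],[0,0,0,0],[0,0,0,0],[0,0,-1,0],[0,0,-3,0],[0,0,-7,0],[0,0,-11,0],[0,0,-11,0],[0,0,-11,0],[0,0,-11,0]]' 1
python3 - <<'E'
from h import *
T=tool();print(T[:3,3],'knob',rows([.3842,.1755,.04]),'rod',rodpos())
E
```

```text
time_s: 53.07
eef_pos: [0.4877, 0.0008, 0.1324]
eef_rot: [0.001, -0.045, 0.999, -0.0]
wrist_force: [0.5, 0.2, 0.2]
opening: 0.283
grasp_force: 60.4
time_s: 53.9
eef_pos: [0.4871, 0.0009, 0.2423]
eef_rot: [0.0, -0.045, 0.999, -0.0]
wrist_force: [1.0, -0.4, -0.5]
opening: 1.001
grasp_force: 0.0
scene [250, 232, 10, 17, 127] [255.  239.7]
side [360, 237, 11, 23, 198] [364.6 247.7]
[0.48709284 0.00092352 0.24226161] knob [ 8.69 18.32 20.22] rod (array([0.487 , 0.0024, 0.1543]), np.float64(0.1))
```

```bash
python3 -m pendant '[[2,4,0,0],[4,8,0,0],[6,12,0,0],[8,16,0,0],[8.7,18.3,1,0],[8.7,18.3,5,0],[8.7,18.3,9,0],[8.7,18.3,13,0],[8.7,18.3,17,0],[8.7,18.3,20.2,0],[8.7,18.3,20.2,0],[8.7,18.3,20.2,0]]' 1
python3 -m pendant '[[0,0,2,0],[0,0,3.5,0],[0,0,4,0],[0,0,4,0],[0,0,4,0]]' 1
python3 -m pendant '[[0,0,0,0],[0,0,0,0],[0,0,0,0],[0,0,0,0],[0,0,0,0],[0,0,0,0],[0,0,0,0]]' 0
python3 -m pendant '[[-0.5,0,0,0],[-1.2,0,0,0],[-2,0,0,0],[-3,0,0,0],[-4,0,0,0],[-5,0,0,0],[-6,0,0,0],[-7,0,0,0],[-8,0,0,0],[-9,0,0,0],[-9.7,0,0,0],[-10.1,0,0,0]]'
python3 -m pendant '[[0,0,0,0],[-0.1,0,0,0],[-0.1,0,0,0],[-0.1,0,0,0]]'
python3 -m pendant '[[0.3,0,0,0],[0.8,0,0,0],[1.5,0,0,0],[2.5,0,0,0],[3.5,0,0,0],[4.5,0,0,0],[5.5,0,0,0],[6.5,0,0,0],[7.5,0,0,0],[8.5,0,0,0],[9.5,0,0,0],[10.1,0,0,0]]'
python3 -m pendant '[[0.2,0,0,0],[0.4,0,0,0],[0.4,0,0,0],[0.2,0,0,0]]'
```

```text
time_s: 55.0
eef_pos: [0.3813, 0.1749, 0.038]
eef_rot: [-0.004, -0.045, 0.999, -0.0]
wrist_force: [1.0, 0.9, 0.8]
opening: 1.0
grasp_force: 0.0
time_s: 55.42
eef_pos: [0.3854, 0.1755, 0.0014]
eef_rot: [0.001, -0.045, 0.999, 0.0]
wrist_force: [-0.0, 0.2, 0.4]
opening: 1.001
grasp_force: 0.0
time_s: 56.0
eef_pos: [0.3843, 0.1754, 0.0002]
eef_rot: [0.0, -0.045, 0.999, 0.0]
wrist_force: [-0.8, 0.4, 6.1]
opening: 0.208
grasp_force: 58.4
time_s: 57.0
eef_pos: [0.4831, 0.1847, 0.0]
eef_rot: [-0.002, -0.045, 0.999, 0.0]
wrist_force: [-20.6, -0.4, 27.8]
opening: 0.211
grasp_force: 62.1
time_s: 57.33
eef_pos: [0.4831, 0.1847, 0.0001]
eef_rot: [-0.003, -0.045, 0.999, -0.0]
wrist_force: [-11.6, 1.7, 16.1]
opening: 0.206
grasp_force: 61.0
time_s: 58.33
eef_pos: [0.3841, 0.1753, 0.0002]
eef_rot: [0.0, -0.045, 0.999, -0.0]
wrist_force: [2.1, 3.5, 4.0]
opening: 0.207
grasp_force: 59.8
time_s: 58.67
eef_pos: [0.3837, 0.1753, 0.0002]
eef_rot: [0.001, -0.045, 0.999, 0.0]
wrist_force: [-1.4, 4.8, 9.9]
opening: 0.205
grasp_force: 61.6
```

```bash
python3 -m pendant '[[0,0,0,0],[0,0,0,0],[0,0,0,0],[0,0,-4,0],[0,0,-8,0],[0,0,-12,0],[-3,0,-14,0],[-6,0,-14,0],[-8,0,-14,0],[-8,0,-14,0]]' 1
python3 -m pendant '[[0,0,0,0],[0,0,0,0],[0,0,0,0],[0,0,0,0]]' 1
python3 - <<'E'
from h import *
T=snap('wrist','x3'); im=cv2.imread('pics/x3.png'); c=cart(im,T); print(T[:3,3],c)
E
```

```text
time_s: 59.5
eef_pos: [0.466, 0.182, 0.1406]
eef_rot: [0.002, -0.044, 0.999, -0.0]
wrist_force: [-1.3, 0.6, -0.4]
opening: 0.998
grasp_force: 0.0
time_s: 59.83
eef_pos: [0.4615, 0.1823, 0.1393]
eef_rot: [-0.001, -0.045, 0.999, -0.0]
wrist_force: [0.6, -0.5, 0.1]
opening: 1.001
grasp_force: 0.0
cart px [325.1 243.4] (76.276611328125, 82.54857635498047)
[0.4614586  0.1823452  0.13932159] [0.47132399 0.18229455 0.036     ]
```

```bash
python3 -m pendant '[[-0.9,0,4,0],[-0.9,0,8,0],[-0.9,0,11,0],[-0.9,0,12.5,0],[-0.9,0,13.5,0],[-0.9,0,13.9,0],[-0.9,0,13.9,0],[-0.9,0,13.9,0],[-0.9,0,13.9,0]]' 1
python3 -m pendant '[[0,0,0,0],[0,0,0,0],[0,0,0,0],[0,0,0,0],[0,0,0,0],[0,0,0,0]]' 0
python3 -m pendant '[[0,0,-1,0],[0,0,-3,0],[0,0,-7,0],[0,0,-11,0],[0,0,-15,0],[0,0,-19,0],[0,0,-19,0],[0,0,-19,0],[0,0,-19,0]]' 0
python3 - <<'E'
from h import *
im=imaging.camera('wrist')[:,:,::-1].copy();cv2.imwrite('pics/g3.png',im)
g=cv2.cvtColor(im,cv2.COLOR_BGR2GRAY); print(g[215:265,327].tolist()); print(rows([.5754,-.2191,.15]))
E
```

```text
time_s: 60.63
eef_pos: [0.4731, 0.1835, 0.0023]
eef_rot: [0.001, -0.045, 0.999, 0.0]
wrist_force: [-0.0, 0.2, 0.9]
opening: 1.001
grasp_force: 0.0
time_s: 61.13
eef_pos: [0.4735, 0.1835, 0.0025]
eef_rot: [0.002, -0.045, 0.999, 0.0]
wrist_force: [-0.8, 0.2, 7.4]
opening: 0.667
grasp_force: 64.3
time_s: 61.88
eef_pos: [0.4711, 0.1832, 0.1908]
eef_rot: [-0.0, -0.045, 0.999, -0.0]
wrist_force: [-0.4, 0.4, -1.2]
opening: 0.668
grasp_force: 64.2
[143, 149, 144, 145, 148, 143, 142, 104, 85, 88, 83, 80, 84, 88, 85, 87, 81, 82, 84, 90, 96, 113, 108, 31, 17, 38, 90, 116, 119, 118, 113, 51, 18, 22, 39, 97, 112, 112, 114, 135, 138, 140, 139, 139, 140, 141, 142, 146, 146, 157]
[ -6.85 -40.99   3.95]
```

```bash
python3 -m pendant '[[0,-2,-3,0],[-1,-6,-4,0],[-1.5,-10,-4,0],[-2,-14,-4,0],[-3,-18,-4,0],[-4,-22,-4,0],[-4.5,-26,-4,0],[-5,-30,-4,0],[-6,-34,-4,0],[-6.7,-38,-4,0],[-6.75,-41,-4,0],[-6.75,-41,-4,0]]'
python3 -m pendant '[[0,0,1.5,0],[0,0,3,0],[0,0,4.5,0],[0,0,5.5,0],[0,0,6,0],[0,0,6,0],[0,0,6,0]]'
python3 -m pendant '[[0,0,0,0],[0,0,0,0],[0,0,0,0]]'
python3 -m pendant '[[0,0,0.3,0],[0,0,0.7,0],[0,0,1.1,0],[0,0,1.1,0]]'
```

```text
time_s: 62.93
eef_pos: [0.5746, -0.2246, 0.2276]
eef_rot: [-0.002, -0.042, 0.999, 0.0]
wrist_force: [-2.1, -0.1, -1.5]
opening: 0.667
grasp_force: 64.5
time_s: 63.52
eef_pos: [0.5756, -0.2187, 0.1705]
eef_rot: [-0.0, -0.045, 0.999, 0.0]
wrist_force: [0.1, -0.0, 0.3]
opening: 0.666
grasp_force: 64.5
time_s: 63.77
eef_pos: [0.5762, -0.2193, 0.1719]
eef_rot: [0.001, -0.045, 0.999, -0.0]
wrist_force: [-1.2, 0.7, 0.3]
opening: 0.67
grasp_force: 64.5
time_s: 64.1
eef_pos: [0.5751, -0.2187, 0.1585]
eef_rot: [-0.001, -0.045, 0.999, 0.001]
wrist_force: [-0.7, -0.2, -0.9]
opening: 0.666
grasp_force: 64.5
```

```bash
python3 -m pendant '[[0,0,0.2,0],[0,0,0.4,0],[0,0,0.5,0],[0,0,0.5,0]]'
python3 -m pendant '[[0,0,0,0],[0,0,0,0],[0,0,0,0],[0,0,-1,0],[0,0,-4,0],[0,0,-8,0],[0,0,-8,0]]' 1
python3 - <<'E'
from h import *
print('rod',rodpos())
E
```

```text
time_s: 64.43
eef_pos: [0.5756, -0.219, 0.1545]
eef_rot: [-0.0, -0.045, 0.999, 0.0]
wrist_force: [-0.6, 0.1, -0.6]
opening: 0.668
grasp_force: 64.5
time_s: 65.02
eef_pos: [0.5795, -0.2212, 0.2447]
eef_rot: [0.006, -0.045, 0.999, -0.004]
wrist_force: [1.5, -0.8, 1.9]
opening: 1.0
grasp_force: 0.0
scene [250, 232, 10, 17, 122] [255.  239.7]
side [360, 237, 11, 23, 195] [364.5 247.7]
rod (array([0.4871, 0.0025, 0.1543]), np.float64(0.1))
```

```bash
python3 -m pendant '[[1,3,0,0],[2,7,0,0],[3.5,11,0,0],[4.5,15,0,0],[6,19,0,0],[6.8,22.7,0,0],[6.8,22.7,0,0],[6.8,22.7,2,0],[6.8,22.7,5,0],[6.8,22.7,8,0],[6.8,22.7,10,0],[6.8,22.7,10.3,0]]' 1
python3 -m pendant '[[0,0,0,0],[0,0,0,0],[0,0,0,0]]' 1
python3 -m pendant '[[0,0,0,0],[0,0,0,0],[0,0,0,0],[0,0,0,0],[0,0,0,0],[0,0,0,0],[0,0,0,0],[0,0,0,0]]' 0
python3 -m pendant '[[0,0,-2,0],[0,0,-6,0],[0,0,-10,0],[0,0,-14,0],[0,0,-18,0],[0,0,-21,0],[-1.5,-4,-21,0],[-3,-8,-21,0],[-4,-12,-21,0],[-5,-16,-21,0],[-6.2,-20,-21,0],[-6.9,-22.8,-21,0]]'
python3 -m pendant '[[0,0,0,0],[0,0,0,0],[0,0,0,0],[0,0,0,0]]'
```

```text
time_s: 66.12
eef_pos: [0.4841, 0.0015, 0.1273]
eef_rot: [-0.004, -0.045, 0.999, 0.001]
wrist_force: [-0.2, -0.4, -0.2]
opening: 1.0
grasp_force: 0.0
time_s: 66.37
eef_pos: [0.4889, 0.0005, 0.1335]
eef_rot: [0.001, -0.045, 0.999, -0.0]
wrist_force: [-0.5, -0.1, -0.5]
opening: 0.999
grasp_force: 0.0
time_s: 67.03
eef_pos: [0.488, 0.001, 0.1324]
eef_rot: [0.0, -0.045, 0.999, 0.0]
wrist_force: [-1.1, 1.2, 6.1]
opening: 0.276
grasp_force: 59.2
time_s: 68.03
eef_pos: [0.5769, -0.2233, 0.34]
eef_rot: [-0.001, -0.044, 0.999, 0.0]
wrist_force: [0.6, 0.1, -2.5]
opening: 0.28
grasp_force: 59.7
time_s: 68.37
eef_pos: [0.5765, -0.2188, 0.3414]
eef_rot: [-0.0, -0.045, 0.999, 0.0]
wrist_force: [-0.3, 0.1, -2.8]
opening: 0.285
grasp_force: 59.9
```

Expected seat: foot 0.128, TCP 0.2574.

```bash
python3 -m pendant '[[0,0,1,0],[0,0,2,0],[0,0,3,0],[0,0,4,0],[0,0,5,0],[0,0,6,0],[0,0,7,0],[0,0,7.5,0],[0,0,8,0],[0,0,8.3,0],[0,0,8.3,0]]'
python3 -m pendant '[[0,0,0.2,0],[0,0,0.4,0],[0,0,0.6,0],[0,0,0.6,0],[0,0,0.6,0]]'
```

```text
time_s: 69.28
eef_pos: [0.5766, -0.2198, 0.2579]
eef_rot: [-0.0, -0.045, 0.999, 0.0]
wrist_force: [0.6, -0.3, -0.1]
opening: 0.284
grasp_force: 60.2
time_s: 69.7
eef_pos: [0.5783, -0.2204, 0.2574]
eef_rot: [0.003, -0.045, 0.999, -0.001]
wrist_force: [-1.9, 3.3, 19.0]
opening: 0.281
grasp_force: 62.5
```

```bash
python3 -m pendant '[[0,0,0.2,0],[0,0,0.2,0],[0,0,0.2,0]]'
python3 -m pendant '[[0,0,-3,0],[0,0,-6,0],[0,0,-9,0],[1,3,-9,0],[2,7,-9,0],[3.5,11,-9,0],[4.5,15,-9,0],[6,19,-9,0],[6.9,22.8,-9,0],[6.9,22.8,-9,0],[6.9,22.8,-9,0]]'
python3 -m pendant '[[0,0,4,0],[0,0,8,0],[0,0,12,0],[0,0,16,0],[0,0,18.5,0],[0,0,19.8,0],[0,0,20,0],[0,0,20,0],[0,0,20,0]]'
```

```text
time_s: 69.95
eef_pos: [0.579, -0.2206, 0.2573]
eef_rot: [0.004, -0.045, 0.999, -0.002]
wrist_force: [-3.8, 3.8, 26.3]
opening: 0.279
grasp_force: 63.4
time_s: 70.87
eef_pos: [0.4869, 0.0027, 0.3405]
eef_rot: [-0.0, -0.047, 0.999, -0.0]
wrist_force: [-0.2, 0.1, -2.8]
opening: 0.282
grasp_force: 60.2
time_s: 71.62
eef_pos: [0.4886, -0.0, 0.1417]
eef_rot: [0.001, -0.044, 0.999, -0.0]
wrist_force: [0.5, -0.7, -2.3]
opening: 0.286
grasp_force: 60.2
```

```bash
python3 -m pendant '[[0,0,0.4,0],[0,0,0.8,0],[0,0,0.95,0],[0,0,0.95,0],[0,0,0.95,0]]'
python3 -m pendant '[[0,0,0,0],[0,0,0,0],[0,0,0,0],[0,0,-1,0],[0,0,-3,0],[0,0,-7,0],[0,0,-11,0],[0,0,-11,0],[0,0,-11,0],[0,0,-11,0]]' 1
python3 - <<'E'
from h import *
T=tool();print(T[:3,3],'knob',rows([.3842,.1755,.04]),'rod',rodpos())
E
```

```text
time_s: 72.03
eef_pos: [0.4885, 0.0007, 0.1324]
eef_rot: [0.001, -0.045, 0.999, -0.0]
wrist_force: [-0.3, -0.1, 3.4]
opening: 0.279
grasp_force: 60.8
time_s: 72.87
eef_pos: [0.4875, 0.0009, 0.2416]
eef_rot: [0.0, -0.045, 0.999, -0.0]
wrist_force: [-0.3, -0.6, -0.1]
opening: 0.995
grasp_force: 0.0
scene [250, 231, 11, 18, 131] [255.4 239.5]
side [360, 237, 11, 23, 207] [364.3 247.5]
[0.48753607 0.00094346 0.24164189] knob [ 8.74 18.32 20.16] rod (array([0.4878, 0.0017, 0.1546]), np.float64(0.1))
```

```bash
python3 -m pendant '[[2,4,0,0],[4,8,0,0],[6,12,0,0],[8,16,0,0],[8.7,18.3,1,0],[8.7,18.3,5,0],[8.7,18.3,9,0],[8.7,18.3,13,0],[8.7,18.3,17,0],[8.7,18.3,20.2,0],[8.7,18.3,20.2,0],[8.7,18.3,20.2,0]]' 1
python3 -m pendant '[[0,0,2,0],[0,0,3.5,0],[0,0,4,0],[0,0,4,0],[0,0,4,0]]' 1
python3 -m pendant '[[0,0,0,0],[0,0,0,0],[0,0,0,0],[0,0,0,0],[0,0,0,0],[0,0,0,0],[0,0,0,0]]' 0
python3 -m pendant '[[-0.5,0,0,0],[-1.2,0,0,0],[-2,0,0,0],[-3,0,0,0],[-4,0,0,0],[-5,0,0,0],[-6,0,0,0],[-7,0,0,0],[-8,0,0,0],[-9,0,0,0],[-9.7,0,0,0],[-10.1,0,0,0]]'
python3 -m pendant '[[-0.1,0,0,0],[-0.2,0,0,0],[-0.2,0,0,0],[0.1,0,0,0]]'
python3 -m pendant '[[0,0,0,0],[0,0,0,0],[0,0,0,0],[0,0,-3,0],[0,0,-7,0],[0,0,-11,0],[0,0,-15,0],[0,0,-19,0],[0,0,-23,0],[0,0,-27,0],[0,0,-31,0],[0,0,-34,0]]' 1
python3 - <<'E'
from h import *
w=np.load('w1.npy')
h=np.array([.6216,-.2081,.172]);ux=np.array([.973,.231,0])
for th in (1.9,2.0,2.15): 
    e=h+.098*(-np.cos(th)*ux+np.sin(th)*np.array([0,0,1])); print(th,e.round(3),proj('wrist',e,w),proj('scene',e),proj('side',e))
T=tool();print(T[:3,3],rows([.714,-.186,.34]))
i=cv2.imread('pics/x3.png'); s=imaging.camera('scene')[:,:,::-1]; a=cv2.imread('pics/scene0.png'); print('dispenser diff vs start',np.abs(a.astype(int)-s)[215:262,198:235].mean())
cv2.imwrite('pics/e1.png',s)
E
```

```text
time_s: 73.97
eef_pos: [0.3818, 0.175, 0.0375]
eef_rot: [-0.004, -0.045, 0.999, -0.0]
wrist_force: [0.7, -0.0, -0.2]
opening: 1.002
grasp_force: 0.0
time_s: 74.38
eef_pos: [0.3859, 0.1756, 0.0009]
eef_rot: [0.001, -0.045, 0.999, 0.0]
wrist_force: [0.1, 0.2, -0.5]
opening: 0.999
grasp_force: 0.0
time_s: 74.97
eef_pos: [0.3849, 0.1755, -0.0003]
eef_rot: [0.0, -0.045, 0.999, 0.0]
wrist_force: [-0.9, -0.4, 5.2]
opening: 0.21
grasp_force: 58.5
time_s: 75.97
eef_pos: [0.4834, 0.1848, -0.0005]
eef_rot: [-0.003, -0.045, 0.999, 0.0]
wrist_force: [-21.0, -0.9, 28.5]
opening: 0.205
grasp_force: 61.4
time_s: 76.3
eef_pos: [0.4833, 0.1847, -0.0002]
eef_rot: [-0.001, -0.045, 0.999, 0.0]
wrist_force: [1.7, 2.3, 1.8]
opening: 0.208
grasp_force: 58.8
time_s: 77.3
eef_pos: [0.4848, 0.1842, 0.3432]
eef_rot: [0.002, -0.045, 0.999, 0.0]
wrist_force: [1.4, -0.2, 1.2]
opening: 0.998
grasp_force: 0.0
1.9 [ 0.652 -0.201  0.265] [[341.71122824 367.7715893 ]] [[349.96542833 195.84367744]] [[313.00127901 172.61802061]]
2.0 [ 0.661 -0.199  0.261] [[343.19845926 375.9294726 ]] [[350.61635009 194.52591915]] [[309.44602461 174.02270197]]
2.15 [ 0.674 -0.196  0.254] [[345.05823141 385.07381328]] [[351.49320439 193.23209097]] [[304.44518566 176.75552713]]
[0.48482709 0.18424509 0.34317184] [-19.51 -38.93   0.39]
dispenser diff vs start 15.4728771324516
```

```bash
python3 -m pendant '[[-1.8,-3.5,0,0],[-3.6,-7,0,0],[-5.4,-10.6,0,0],[-7.2,-14.2,0,0],[-9,-17.8,0,0],[-10.8,-21.4,0,0],[-12.6,-25,0,0],[-14.4,-28.6,0,0],[-16.2,-32.2,0,0],[-18,-35.8,0,0],[-19.5,-38.9,0,0],[-19.5,-38.9,0,0]]' 0
python3 -m pendant '[[0,0,0,0],[0,0,0,0],[0,0,0,0]]'
python3 -m pendant '[[0,0,2,0],[0,0,4,0],[0,0,6,0],[0,0,8,0],[0,0,10,0],[0,0,12,0],[0,0,13,0],[0,0,13,0],[0,0,13,0]]'
python3 - <<'E'
from h import *
T=tool();h=np.array([.6216,-.2081,0]);ux=np.array([.973,.231,0]);print(T[:3,3],[(x,rows(h+x*ux+[0,0,z])) for x,z in((.03,.212),(-.03,.212),(-.05,.205),(-.07,.18),(-.07,.172))])
E
```

```text
time_s: 78.35
eef_pos: [0.7142, -0.1926, 0.3346]
eef_rot: [-0.002, -0.042, 0.999, -0.0]
wrist_force: [0.9, 0.1, 0.4]
opening: 0.001
grasp_force: 0.0
time_s: 78.6
eef_pos: [0.7131, -0.1845, 0.3396]
eef_rot: [0.0, -0.045, 0.999, 0.0]
wrist_force: [-0.6, -0.0, 0.6]
opening: 0.0
grasp_force: 0.0
time_s: 79.35
eef_pos: [0.7133, -0.1847, 0.2101]
eef_rot: [0.0, -0.045, 0.999, -0.0]
wrist_force: [0.7, 0.9, -0.6]
opening: -0.002
grasp_force: 0.0
[ 0.7132651  -0.18467555  0.21006183] [(0.03, array([ 6.37, -1.08, -0.19])), (-0.03, array([12.31, -1.93, -0.2 ])), (-0.05, array([14.29, -2.21,  0.5 ])), (-0.07, array([16.27, -2.49,  3.  ])), (-0.07, array([16.27, -2.49,  3.8 ]))]
```

```bash
python3 -m pendant '[[1,-0.2,0,0],[2,-0.4,0,0],[3,-0.6,0,0],[4,-0.7,0,0],[5,-0.9,0,0],[6,-1,0,0],[7,-1.2,0,0],[8,-1.3,0,0],[9,-1.4,0,0],[10,-1.6,0,0]]'
python3 -m pendant '[[1,-0.1,0,0],[2,-0.3,0,0],[3,-0.4,0,0],[4,-0.6,0.3,0],[4.5,-0.6,0.6,0]]'
python3 -m pendant '[[0.5,-0.1,0.5,0],[1,-0.2,1,0],[1.5,-0.3,1.5,0],[1.8,-0.3,2,0],[1.8,-0.3,2.5,0],[1.8,-0.3,2.9,0],[1.8,-0.3,2.9,0]]'
```

```text
time_s: 80.18
eef_pos: [0.6161, -0.2108, 0.2124]
eef_rot: [0.002, -0.045, 0.999, -0.001]
wrist_force: [1.6, 0.2, 0.4]
opening: 0.002
grasp_force: 0.5
time_s: 80.6
eef_pos: [0.5697, -0.2211, 0.2037]
eef_rot: [0.0, -0.045, 0.999, -0.0]
wrist_force: [0.4, -0.3, 0.2]
opening: 0.002
grasp_force: 0.2
time_s: 81.18
eef_pos: [0.5527, -0.2247, 0.173]
eef_rot: [-0.001, -0.045, 0.999, 0.001]
wrist_force: [1.0, 0.0, 0.5]
opening: 0.0
grasp_force: 0.0
```

Go down gently until the lid resists.

```bash
python3 -m pendant '[[0,0,0.3,0],[0,0,0.5,0],[0,0,0.5,0]]'
python3 -m pendant '[[0,0,0.3,0],[0,0,0.5,0],[0,0,0.5,0]]'
```

```text
time_s: 81.43
eef_pos: [0.5532, -0.2249, 0.1689]
eef_rot: [-0.0, -0.045, 0.999, 0.0]
wrist_force: [0.1, 0.3, -0.7]
opening: -0.0
grasp_force: 0.0
time_s: 81.68
eef_pos: [0.5536, -0.2253, 0.1682]
eef_rot: [0.0, -0.045, 0.999, -0.001]
wrist_force: [-9.5, 4.5, 21.1]
opening: 0.002
grasp_force: 10.5
```

```bash
python3 -m pendant '[[0,0,-3,0],[0,0,-7,0],[0,0,-11,0],[2,5,-14,0],[4,9,-14,0],[6,13,-14,0],[8,17,-14,0],[8,17,-14,0],[8,17,-14,0]]'
python3 - <<'E'
from h import *
s=imaging.camera('scene'); d=imaging.camera('side')
for n,im in (('scene',s),('side',d)):
    a=np.linspace(0,6.28,9)[:-1]; P=np.c_[.5754+.03*np.cos(a),-.2191+.03*np.sin(a),0*a+.186]
    print(n,[im[int(v),int(u)].tolist() for u,v in proj(n,P)])
h=np.array([.6216,-.2081,.172]);ux=np.array([.973,.231,0]); P=[h+r*(.33*ux+np.array([0,0,.94])) for r in(.03,.05,.07)]
print('old lid place',[s[int(v),int(u)].tolist() for u,v in proj('scene',P)])
hub=np.array([.4815,.1848,.047]); print('knob in px',[d[int(v),int(u)].tolist() for u,v in proj('side',[hub,hub-[.03,0,0]])],[s[int(v),int(u)].tolist() for u,v in proj('scene',[hub,hub-[.04,0,0],hub-[.1,.009,0]])])
print(rodpos(),unproj('scene',(195+288/3,180+261/3),.003)); print(ctrl.get_obs()['time_s'])
# lid edge height: fit from side silhouette column through lid
x,y=proj('side',[.5754,-.2191,.186])[0]; print(d[int(y)-14:int(y)+14,int(x)].mean(1).round().tolist())
E
```

```text
time_s: 82.43
eef_pos: [0.4563, -0.059, 0.3052]
eef_rot: [0.001, -0.047, 0.999, 0.0]
wrist_force: [0.7, 0.2, 0.0]
opening: -0.003
grasp_force: 0.0
scene [[254, 253, 253], [255, 254, 254], [255, 254, 254], [255, 254, 254], [254, 254, 253], [254, 253, 252], [254, 253, 252], [254, 253, 252]]
side [[216, 208, 196], [234, 230, 222], [234, 230, 224], [230, 226, 219], [230, 224, 219], [174, 168, 158], [159, 153, 146], [209, 201, 191]]
old lid place [[149, 86, 86], [253, 251, 250], [255, 253, 251]]
knob in px [[174, 177, 179], [119, 115, 108]] [[240, 242, 248], [181, 171, 162], [168, 162, 154]]
scene [250, 231, 11, 18, 126] [255.3 239.5]
side [360, 237, 11, 23, 200] [364.2 247.4]
(array([0.488 , 0.0018, 0.1547]), np.float64(0.1)) [[ 0.54870845 -0.06604782  0.003     ]]
82.6333
[173.0, 174.0, 174.0, 173.0, 174.0, 174.0, 173.0, 174.0, 172.0, 173.0, 173.0, 184.0, 224.0, 224.0, 224.0, 226.0, 227.0, 229.0, 229.0, 232.0, 235.0, 241.0, 237.0, 193.0, 72.0, 118.0, 219.0, 211.0]
```

```bash
python3 -m pendant '[[0,0,-3,0],[0,0,-3,0],[0,0,-3,0],[0,0,-3,0]]'; python3 -c "
from bench import workorder
print(workorder.hand_in())"
```

```text
time_s: 82.97
eef_pos: [0.4586, -0.0638, 0.3339]
eef_rot: [-0.0, -0.044, 0.999, 0.0]
wrist_force: [-0.4, -0.2, 0.1]
opening: -0.003
grasp_force: 0.0
the job is handed in; nothing more can be done
None
```

The job is handed in at about 83 s, though the hand-in returned no verdict: cartridge_b, 1, 2 and 3 are pressed home (cartridge_a was absent), and the drawer is in, the rod upright on its mat and the lid shut.

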